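# Ready the copper plates and lock the bench scope's focus

## Robot

A 6-joint arm with a two-finger parallel gripper is mounted at the origin on the work surface. World frame = base frame: x ahead of the robot, y to its left, z up, the work surface at z = 0. Lengths are in mm, angles in degrees, forces in N, time in s.
With the tool pointing down it reaches from about 300 to 850 mm from the base axis. Payload 4.2 kg.
Tool frame: the origin (TCP) lies at the very end of the fingers, on their centre line; the grasp point (between the pads) lies 19 mm behind it; z points along the fingers, y is the line along which they close (so a half turn about z gives the same grasp; the last joint's range is limited). The gripper opens to 91 mm and grips with 3 to 60 N. Pads are 32 mm wide; open, the fingers measure 118 mm over their backs; the gripper's body (76 mm by 178 mm) begins 60 mm behind the grasp point.
Start: joints at [72.536, 18.312, 89.639, -0, 72.044, -1.146], TCP at [161.558, 551.857, 175.376] pointing down, gripper open.
Joint ranges: [-177.97, 177.97], [-48.28, 115.42], [12.27, 149.76], [-77.06, 257.06], [2.81, 150.46], [-146.56, 146.56]. Speed limits (degrees/s): [147.25, 147.25, 180, 180, 180, 180].

## Interface

Orientations are given as [roll, pitch, yaw] about the fixed x, y, z axes, in that order (R = Rz(yaw) Ry(pitch) Rx(roll)).
In Python, from workcell import env, eyes gives the robot as it stands.
- The arm moves only by the tool send_rows, never from a script. Its argument "targets" is text: rows parted by semicolons, each of 7 numbers parted by spaces: the shift along the tool's x, y, z in m, then the turn, a rotation vector about the tool's x, y, z in degrees, then the opening in per cent of the stroke, from 0 (shut) to 100 (fully open). A call has 1 to 12 rows; each row is the pose to reach, as a shift and turn from the pose commanded when the call began, along the tool's axes at that moment; what a row does not reach only later rows make up. A row lasts 1/12 s, in which the tool goes at most 41.7 mm and 7.16 degrees, less where a joint would pass 70% of its speed; a pose out of reach is approached as far as the arm can. A call with a gripper value outside its range is refused whole. The fingers move at their own pace and stop on an object; "grip_force" is the grip in N (left out, the last holds). Time passes only in rows, so rows that repeat a pose let the fingers close. It gives the time, the measured TCP pose, the force, the opening and the grip force at its end, in the units of the state.
- env.state(): the state, without advancing time (a new reading comes with each control period).
- eyes.grab_frame(name): name is "scene" or "side" or "wrist"; returns a dict with "image" (480x640x3 uint8, blue, green, red), "fovy" (degrees; the focal length in pixels is half the picture's height over the tangent of half this angle, whatever the lens; pixels are square), "cx", "cy" (the principal point, pixels), "D" ([k1, k2, p1, p2, k3] as OpenCV has them; the pictures are not rectified), "eye" and "attitude" of the camera in the world. Camera axes: x right, y up, looking along -z (the intrinsics and any distortion apply to the point x, -y, -z); pixel columns grow to the right and rows downward; lengths in mm; the calibration is good to about 2 mm. A picture is of the moment at which its call begins. There is no depth.
- env.job_done(): hands the job in; it is judged then, once.
The state is a dict: "time_s": time; "qpos": joint angles; "qvel": joint speeds; "effort": joint torques, N m; "ee_pos": TCP position; "ee_rot": TCP orientation; "force": force on the tool from outside, world axes, zero at the start; "torque": the same for the moment, N m; "gripper_width": finger opening in mm; "gripper_force": force on a finger pad.
Only numpy, scipy, OpenCV 4.12 (cv2) and the standard library are available. Lean on these libraries where they do the work, as an engineer would, in place of code of your own. Each camera call takes 0.05 s, during which the arm holds its last target. There are 200 camera calls.

## Task

Get this batch ready for inspection: lift the knobbed lid off the plate box and set it on the cork mat, then lean every copper plate from the box side by side on the rack, foot against the red lip and back on the steel rail. Set the steel block against the bench scope's focus lever so that the barrel keeps its setting, turn the knurled lock ring clockwise until its red tick lines up with the yellow line on the barrel, and leave the block there. When plates and ring are done, put the lid squarely back on the empty box; do not disturb the mug, the wax block or the brush.

Things in the scene. Friction and masses are not known exactly. Their poses are not given: they have to be found in the camera images.
- box: fixed open wooden plate box, 190 (x) x 76 (y) x 112 mm high, walls and floor 6 mm; origin at the centre of its underside. Four upright slots 7.5 mm wide, at x = -51, -17, 17 and 51 mm, guided up to 66 mm above the bench by ribs reaching 8 mm in from the long walls, hold copper plates on edge
- lid: loose flat dark wooden lid, 196 (x) x 84 (y) x 8 mm, about 180 g, with no lip: it simply lies on the box's rim (its underside then 112 mm above the bench); origin at the centre of its underside, z up
- lid_knob (a point): middle of the round brass knob in the middle of the lid, 30 mm across and 26 mm tall; this point lies 21 mm above the lid's underside
- mat: fixed cork mat 220 x 110 x 4 mm, long side along its x, where the lid is set aside; origin at the centre of its underside
- rack: fixed leaning rack, 300 mm along its y; origin: underside of its foot board (top 12 mm high). Red lip, 9 mm higher, inner face at x = +4 mm; steel rail 12 mm thick at x = -26 mm, 60 mm above the bench, posts at y = +-145 mm. A plate with its foot at the lip (foot centre x about 0) and back on the rail leans 0.35 rad, top towards -x (robot). Plate centres within y = +-110 mm, 65 mm or more apart
- ring (a joint): knurled aluminium lock ring of the bench scope, 58 mm across, 48 to 70 mm above the bench; angle in rad relative to the barrel, growing clockwise seen from above (0 to 3.2). Locked at 2.6, when the red tick on the ring lines up with the yellow line on the barrel's top. Stiff on the barrel (0.22 N m); stays where it is left
- ring_centre (a point): centre of the lock ring, on the scope's upright axis, 59 mm above the bench. The fixed blue housing under it is 72 mm across and 46 mm high, on a 90 mm square, 8 mm foot; the black barrel above it is 42 mm across and ends 80 mm above the bench
- barrel (a joint): focus angle of the scope's barrel in the housing, rad, growing clockwise as seen from above. The barrel turns with less effort (0.10 N m) than the ring does on it, so it follows the ring round unless its lever is stopped
- lever_root (a point): point on the barrel's axis 20 mm above the bench; its x axis runs out along the focus lever, z up. Turning clockwise moves the lever towards this frame's -y, so that is the side on which the block must stand
- lever_tip (a point): red ball end (14 mm) of the level focus lever, a steel bar 10 mm thick, 20 mm above the bench, reaching 120 mm from the axis, free from 36 mm outwards
- block: loose steel bench block, 60 (x) x 45 (y) x 44 mm high, 0.92 kg, heavy enough on the bench to stop the focus lever; origin at the centre of its underside
- mug: bystander: black mug, 80 mm across, 95 mm high; origin under its centre
- wax: bystander: green wax block 80 x 50 x 30 mm; origin under its centre
- brush: bystander: flat bench brush with a wooden handle, about 180 mm long, lying on the bench
- plate1: copper plate 60 wide (y) x 100 tall (z) x 5 mm thick (x), about 240 g, stands on its 60 mm edge in a slot of the box, its foot 6 mm above the bench, until moved; origin at the centre of its foot edge, z towards its top edge; both faces are alike. May be absent
- plate1_top (a point): middle of the top edge of plate1, 100 mm from its foot; None if the plate is absent
- plate2: copper plate 60 wide (y) x 100 tall (z) x 5 mm thick (x), about 240 g, stands on its 60 mm edge in a slot of the box, its foot 6 mm above the bench, until moved; origin at the centre of its foot edge, z towards its top edge; both faces are alike. May be absent
- plate2_top (a point): middle of the top edge of plate2, 100 mm from its foot; None if the plate is absent
- plate3: copper plate 60 wide (y) x 100 tall (z) x 5 mm thick (x), about 240 g, stands on its 60 mm edge in a slot of the box, its foot 6 mm above the bench, until moved; origin at the centre of its foot edge, z towards its top edge; both faces are alike. May be absent
- plate3_top (a point): middle of the top edge of plate3, 100 mm from its foot; None if the plate is absent
- plate4: copper plate 60 wide (y) x 100 tall (z) x 5 mm thick (x), about 240 g, stands on its 60 mm edge in a slot of the box, its foot 6 mm above the bench, until moved; origin at the centre of its foot edge, z towards its top edge; both faces are alike. May be absent
- plate4_top (a point): middle of the top edge of plate4, 100 mm from its foot; None if the plate is absent
There are look-alikes about, which are no part of the job. Several things have the shape of the block; the one meant has the colours described above.

How it is judged (in metres and radians):
On the way, in this order (a step that is already met when the one before it is completed fails the run):
1. the lid lies on the cork mat, let go (horizontal distance between lid and mat below 0.05 m and height (world z) of lid below 0.014 m and angle between lid's own z axis and vertical below 0.1 rad and linear speed of lid below 0.02 m/s and contact force between the fingers and lid below 0.1 N), for 0.2 s.
2. every plate leans on the rack and the ring is locked with the barrel still at its setting (x of plate1 in the frame of rack between -0.012 and 0.008 m and y of plate1 in the frame of rack between -0.13 and 0.13 m and z of plate1 in the frame of rack between 0.006 and 0.02 m and angle between plate1's own z axis and vertical between 0.22 and 0.48 rad and x of each of plate1_top, plate2_top, plate3_top, plate4_top in the frame of rack below -0.018 m and angle between the y axis of each of plate1, plate2, plate3, plate4 and the y axis of rack, either way round below 0.2 rad and linear speed of each of plate1, plate2, plate3, plate4 below 0.02 m/s and x of plate2 in the frame of rack between -0.012 and 0.008 m and y of plate2 in the frame of rack between -0.13 and 0.13 m and z of plate2 in the frame of rack between 0.006 and 0.02 m and angle between plate2's own z axis and vertical between 0.22 and 0.48 rad and x of plate3 in the frame of rack between -0.012 and 0.008 m and y of plate3 in the frame of rack between -0.13 and 0.13 m and z of plate3 in the frame of rack between 0.006 and 0.02 m and angle between plate3's own z axis and vertical between 0.22 and 0.48 rad and x of plate4 in the frame of rack between -0.012 and 0.008 m and y of plate4 in the frame of rack between -0.13 and 0.13 m and z of plate4 in the frame of rack between 0.006 and 0.02 m and angle between plate4's own z axis and vertical between 0.22 and 0.48 rad and value of joint ring between 2.42 and 2.78 rad and distance of lever_tip from where it was at the start of the episode below 0.015 m), for 0.2 s.
3. the lid is back on the box (x of lid in the frame of box between -0.01 and 0.01 m and y of lid in the frame of box between -0.01 and 0.01 m and z of lid in the frame of box between 0.107 and 0.117 m and angle between the x axis of lid and the x axis of box, either way round below 0.1 rad and angle between lid's own z axis and vertical below 0.06 rad and linear speed of lid below 0.02 m/s), for 0.2 s.
At the end, for the whole second after the job is handed in: Plates present: foot at the lip (rack x -12..8 mm, |y| < 130 mm), lean 0.22-0.48 rad, square within 0.2 rad. Ring 2.42-2.78 rad, lever tip within 15 mm of its start, block beside the lever (45-145 mm out, 22-58 mm clockwise). Lid flat on the box within 10 mm and 0.1 rad. All at rest (all of step 2 and all of step 3 and x of block in the frame of lever_root between 0.045 and 0.145 m and y of block in the frame of lever_root between -0.058 and -0.022 m and height (world z) of block below 0.06 m and linear speed of block below 0.02 m/s); the robot touches nothing.
It fails at once if the barrel is dragged off its setting (lever tip more than 30 mm from its start) (distance of lever_tip from where it was at the start of the episode above 0.03 m).
It fails at once if the mug, wax block or brush is disturbed (more than 30 mm) (distance of any of mug, wax, brush from where it was at the start of the episode above 0.03 m).
Of plate1, plate2, plate3, plate4 only 2 to 4 are there at a start; the rules pass over those that are not, and their reading is None.
At some moment in a run one of lid may be knocked a few centimetres aside while the robot is not near it.
It also fails if it takes over 210 s, if anything falls off the work surface, if the arm or the gripper's body presses on something with over 40 N, if the wrist force passes 120 N, or if a joint passes its speed limit or range.

## Working session

There is one attempt and no reset: what is moved stays moved. The work goes in short steps, Python scripts to look and compute and a tool call to move; the robot and the scene stay as the last step left them, time stands still between calls to the robot, and variables do not carry over. Pictures are saved under pics/ and viewed, at most 14 in all, crops included, and the job is handed in when it is done.

Besides the shell and the picture viewer there is one more tool, called after ">>>" by a JSON object that holds its "api" and its "payload". send_rows: Moves the arm, as the interface text tells. Its arguments: {"type":"object","properties":{"targets":{"type":"string"},"grip_force":{"type":"number"}},"required":["targets"]}

```bash
ls; mkdir -p pics
cat > h.py <<'E'
import numpy as np, cv2
from scipy.spatial.transform import Rotation as R
from workcell import env, eyes
def cam(f):
    h,w=f["image"].shape[:2]; F=h/2/np.tan(np.radians(f["fovy"])/2)
    K=np.array([[F,0,f["cx"]],[0,F,f["cy"]],[0,0,1.]])
    a=np.array(f["attitude"],float)
    M=a if a.shape==(3,3) else R.from_euler('xyz',a,degrees=True).as_matrix()
    return K,np.array(f["D"],float),M,np.array(f["eye"],float)
def rays(f,uv):
    K,D,M,e=cam(f)
    n=cv2.undistortPoints(np.array(uv,float).reshape(-1,1,2),K,D).reshape(-1,2)
    d=np.c_[n[:,0],-n[:,1],-np.ones(len(n))]
    return e,d@M.T
def onz(f,uv,z):
    e,d=rays(f,uv); return e+d*((z-e[2])/d[:,2:3])
def proj(f,P):
    K,D,M,e=cam(f); c=(np.array(P,float).reshape(-1,3)-e)@M
    c=c*[1,-1,-1]
    return cv2.projectPoints(c.reshape(-1,1,3),np.zeros(3),np.zeros(3),K,D)[0].reshape(-1,2)
E
python3 - <<'E'
from h import *
print(env.state())
for n in("scene","side","wrist"):
    f=eyes.grab_frame(n); cv2.imwrite(f"pics/{n}0.png",f["image"]); print(n,{k:v for k,v in f.items() if k!="image"})
E
```

```text
pics
{'time_s': 0.0, 'qpos': array([ 7.25360981e+01,  1.83491985e+01,  8.97061216e+01, -2.65926207e-03,
        7.20419466e+01, -1.14596260e+00]), 'qvel': array([ 0.04506873, -0.03073212, -0.08140687, -0.06901783, -0.07640428,
       -0.11137708]), 'effort': array([-5.84051395e-04, -4.12456906e+01, -2.31975657e+01,  7.26260757e-02,
        4.55580465e-02, -1.17478512e-04]), 'ee_pos': array([161.40308318, 551.296885  , 174.54673458]), 'ee_rot': array([-1.79902702e+02,  5.82525868e-04,  1.63682883e+02]), 'force': array([-0.08434287, -0.36770298, -0.28115959]), 'torque': array([ 0.03196115,  0.04640928, -0.03903615]), 'gripper_force': 0.0, 'gripper_width': 91.34167330613063}
scene {'fovy': 53.61358807551482, 'cx': 317.44149114505086, 'cy': 238.4290986613755, 'D': array([-0.06948979,  0.        ,  0.        ,  0.        ,  0.        ]), 'eye': array([921.45900317, 415.01956166, 829.75712472]), 'attitude': array([ 39.11602983,  -0.23065631, 142.30173506])}
side {'fovy': 52.225041550308305, 'cx': 322.3896961692162, 'cy': 236.35902604797224, 'D': array([-0.13510427,  0.        ,  0.        ,  0.        ,  0.        ]), 'eye': array([448.79473173, 736.14875493, 658.17795884]), 'attitude': array([  55.3977316 ,    0.19668422, -173.21903682])}
wrist {'fovy': 61.35461000602188, 'cx': 320.5361220478411, 'cy': 238.34191883670127, 'D': array([-0.0596963,  0.       ,  0.       ,  0.       ,  0.       ]), 'eye': array([ 94.29219503, 571.96409122, 383.86072826]), 'attitude': array([-1.45513225e+01,  5.70849063e-02,  7.36581086e+01])}
```

View pics/scene0.png

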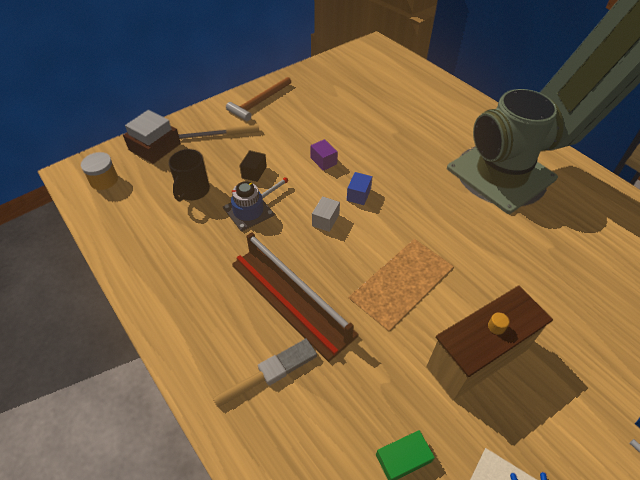

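View pics/side0.png

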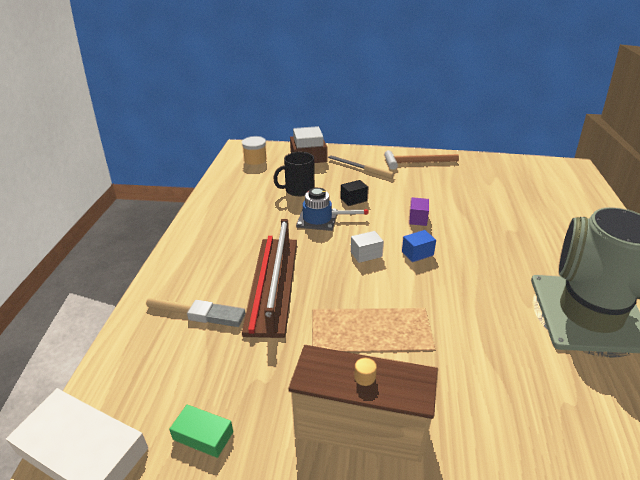

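The scene picture shows the lidded box (knob 499,323), cork mat (402,285), rack (295,300), scope (246,205) with red lever ball (286,180), and the bystanders: mug (189,175), green wax (405,455) and brush (268,375).
The block-shaped candidates are grey (326,214), blue (360,188), purple (323,153) and black (253,165). The bare grey one fits "steel", so I'll check it in an enlarged crop.

Run:
```python
from h import *
S=eyes.grab_frame("scene"); T=eyes.grab_frame("side")
a=cv2.resize(S["image"][130:260,190:390],None,fx=4,fy=4,interpolation=cv2.INTER_CUBIC)
cv2.imwrite("pics/crop1.png",a)
def mask(f,lo,hi):
    return cv2.inRange(cv2.cvtColor(f["image"],cv2.COLOR_BGR2HSV),lo,hi)
def blobs(m,n=3,amin=15):
    c,_=cv2.findContours(m,cv2.RETR_EXTERNAL,cv2.CHAIN_APPROX_NONE)
    c=[k for k in c if cv2.contourArea(k)>amin]; return sorted(c,key=cv2.contourArea)[::-1][:n]
def quad(c): return cv2.boxPoints(cv2.minAreaRect(cv2.convexHull(c)))
np.set_printoptions(precision=1,suppress=True)
for nm,f in(("scene",S),("side",T)):
    print(nm)
    for n,lo,hi in(("red",(0,150,90),(6,255,255)),("brass",(14,150,140),(25,255,255)),("green",(50,120,60),(75,255,255))):
        for c in blobs(mask(f,lo,hi),4): 
            M=cv2.moments(c); print(n,cv2.contourArea(c),M["m10"]/M["m00"],M["m01"]/M["m00"],cv2.boundingRect(c))
# hand-picked corners
lid=onz(S,[(519,287),(552,320),(469,376),(436,336)],120); print("lid",lid)
print(np.linalg.norm(np.diff(lid,axis=0),axis=1))
lid2=onz(T,[(306,347),(438,370),(435,413),(291,391)],120);print("lid side",lid2,lid2.mean(0))
mat=onz(S,[(411,241),(453,267),(391,330),(350,297)],4);print("mat",mat,mat.mean(0))
print(np.linalg.norm(np.diff(mat,axis=0),axis=1))
mat2=onz(T,[(312,310),(431,309),(434,350),(314,351)],4);print("mat side",mat2,mat2.mean(0))
print("lip scene",onz(S,[(238,258),(337,352)],21)); print("lip side",onz(T,[(269,238),(250,332)],21))
print("rail",onz(S,[(252,240),(350,327)],60),onz(T,[(285,224),(270,313)],60))
print("tip",onz(S,[(286,180)],20),onz(T,[(366,212)],20))
print("scope top",onz(S,[(246,187)],80),onz(T,[(317,192)],80))
print("block top",onz(S,[(326,199),(341,206),(333,222),(313,215)],44),onz(T,[(365,235),(382,239)],44))
```

```text
scene
red 594.0 289.00112233445566 305.8900112233445 (237, 256, 101, 97)
brass 91828.5 462.83283330701613 317.2532274838422 (213, 31, 427, 449)
brass 20606.0 171.7705037367757 273.2346080429648 (39, 154, 255, 240)
brass 1113.5 586.8697799730579 167.7075288130519 (538, 146, 102, 55)
brass 904.5 282.7847798046803 146.8804127510595 (247, 121, 105, 56)
green 1650.0 404.4695959595959 455.6813131313131 (376, 431, 58, 49)
side
red 476.0 259.32142857142856 287.14600840336135 (248, 236, 25, 98)
green 858.0 197.18861693861692 436.8445998445998 (170, 405, 63, 52)
lid [[346.8 271.  120. ]
 [356.4 349.7 120. ]
 [547.7 327.1 120. ]
 [537.8 245.6 120. ]]
[ 79.3 192.6  82.1]
lid side [[532.9 248.1 120. ]
 [342.5 271.4 120. ]
 [350.7 344.3 120. ]
 [541.4 329.2 120. ]] [441.9 298.3 120. ]
mat [[346.6  19.2   4. ]
 [325.3 126.1   4. ]
 [535.1 154.6   4. ]
 [549.7  48.    4. ]] [439.2  87.    4. ]
[108.9 211.7 107.6]
mat side [[553.3  46.5   4. ]
 [323.1  18.6   4. ]
 [323.8 125.8   4. ]
 [535.6 150.7   4. ]] [433.9  85.4   4. ]
lip scene [[ 683.5 -163.8   21. ]
 [ 653.2  132.2   21. ]]
lip side [[ 680.5 -160.3   21. ]
 [ 653.6  134.9   21. ]]
rail [[ 647.  -158.1   60. ]
 [ 616.2  122.    60. ]] [[ 642.  -163.5   60. ]
 [ 616.8  121.9   60. ]]
tip [[ 464.6 -296.4   20. ]] [[ 465.4 -299.8   20. ]]
scope top [[ 582.3 -280.    80. ]] [[ 584.7 -280.3   80. ]]
block top [[ 441.6 -168.7   44. ]
 [ 428.3 -130.9   44. ]
 [ 472.7 -104.6   44. ]
 [ 495.  -147.7   44. ]] [[ 462.7 -163.6   44. ]
 [ 424.8 -152.3   44. ]]
```

View pics/crop1.png

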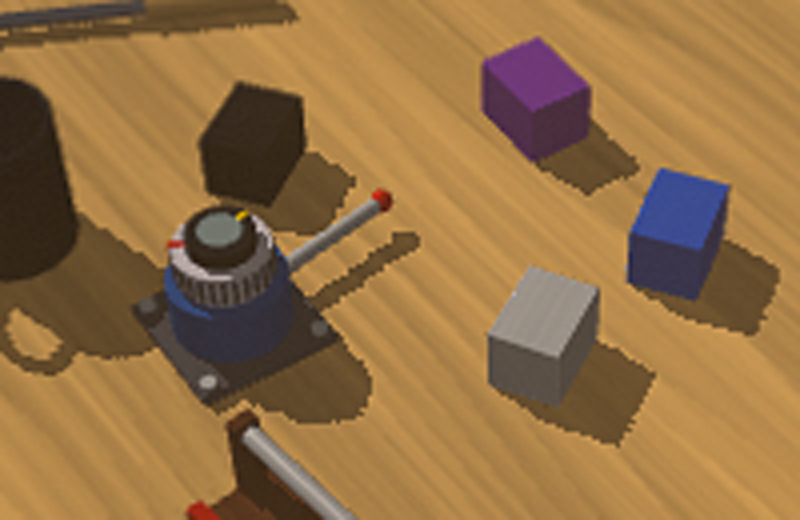

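The crop confirms it. The bare grey steel block is at crop (545,310), scene (326,208). The blue, purple and black blocks are look-alikes. The red tick is at scene (234,191), the yellow line at (251,184), and the lever points towards the robot.

```bash
cat >> h.py <<'E'
np.set_printoptions(precision=1,suppress=True)
def Rt(psi,tilt=0,axis=(0,1,0)):
    "tool attitude: down with yaw psi, then leaned by tilt deg about a world axis"
    return R.from_rotvec(np.radians(tilt)*np.array(axis,float)/np.linalg.norm(axis))*R.from_euler('xyz',[180,0,psi],degrees=True)
def row(pos,rot):
    s=env.state(); r0=R.from_euler('xyz',s["ee_rot"],degrees=True)
    d=r0.inv().apply(np.array(pos)-s["ee_pos"])/1000; w=(r0.inv()*rot).as_rotvec(degrees=True)
    n=max(np.linalg.norm(d)/.0417,np.linalg.norm(w)/7.16)
    print("row",np.round(d,4),np.round(w,2),"rows>=%.1f"%n)
E
python3 - <<'E'
from h import *
S=eyes.grab_frame("scene")
print("blk",onz(S,[(323.75,197),(340,202),(330,218.75),(312,213.75)],44),onz(S,[(323.75,197),(340,202),(330,218.75),(312,213.75)],44).mean(0))
print("tick",onz(S,[(233.75,190.75)],70),"yel",onz(S,[(250.75,183.75)],80))
row((444.5,298,200),Rt(82.4))
E
```

```text
blk [[ 441.8 -176.8   44. ]
 [ 422.2 -141.9   44. ]
 [ 472.  -116.    44. ]
 [ 494.5 -152.    44. ]] [ 457.6 -146.7   44. ]
tick [[ 606.1 -296.    70. ]] yel [[ 568.3 -282.2   80. ]]
row [-0.3 -0.2 -0. ] [-0.   0.  81.3] rows>=11.4
```

```bash
sed -i 's/print("row",np.round(d,4),np.round(w,2),/print("row","%.4f %.4f %.4f  %.2f %.2f %.2f"%(*d,*w),/' h.py
python3 - <<'E'
from h import *
row((444.5,298,200),Rt(82.4))
E
```

```text
row -0.3429 -0.1640 -0.0248  -0.03 0.02 81.28 rows>=11.4
```

>>> {"api": "send_rows", "payload": {"targets": "-0.343 -0.164 -0.025 0 0 81.3 70;-0.343 -0.164 -0.025 0 0 81.3 70;-0.343 -0.164 -0.025 0 0 81.3 70;-0.343 -0.164 -0.025 0 0 81.3 70;-0.343 -0.164 -0.025 0 0 81.3 70;-0.343 -0.164 -0.025 0 0 81.3 70;-0.343 -0.164 -0.025 0 0 81.3 70;-0.343 -0.164 -0.025 0 0 81.3 70;-0.343 -0.164 -0.025 0 0 81.3 70;-0.343 -0.164 -0.025 0 0 81.3 70;-0.343 -0.164 -0.025 0 0 81.3 70;-0.343 -0.164 -0.025 0 0 81.3 70"}}

```text
time_s: 1.3
ee_pos: [445.5, 297.0, 200.3]
ee_rot: [-180.0, -0.0, 82.0]
force: [-0.6, 0.3, -0.3]
gripper_width: 63.8
gripper_force: 0.0
```

>>> {"api": "send_rows", "payload": {"targets": "0 0 0 0 0 0 70;0 0 0 0 0 0 70;0 0 0 0 0 0 70"}}

```text
time_s: 1.55
ee_pos: [444.5, 298.2, 200.3]
ee_rot: [-180.0, -0.0, 82.5]
force: [0.9, 0.8, 0.0]
gripper_width: 63.8
gripper_force: 0.0
```

Run:
```python
from h import *
s=env.state();print(s["ee_pos"],s["ee_rot"],s["qpos"])
W=eyes.grab_frame("wrist"); cv2.imwrite("pics/w1.png",W["image"]);print(W["eye"],W["attitude"])
m=cv2.inRange(cv2.cvtColor(W["image"],cv2.COLOR_BGR2HSV),(14,170,120),(25,255,255))
c,_=cv2.findContours(m,cv2.RETR_EXTERNAL,cv2.CHAIN_APPROX_NONE)
for k in sorted(c,key=cv2.contourArea)[-4:]:
    (u,v),r=cv2.minEnclosingCircle(k); print(cv2.contourArea(k),u,v,r,onz(W,[(u,v)],140))
print(proj(W,[(444.5,298,146),(444.5,298,120)]))
```

```text
[444.5 298.2 200.3] [-180.    -0.    82.5] [32.6 13.8 92.3  0.  73.8 40.2]
[454.7 368.9 409.6] [-14.6   0.1  -7.6]
[[319.8 242.7]
 [319.9 233.5]]
```

View pics/w1.png

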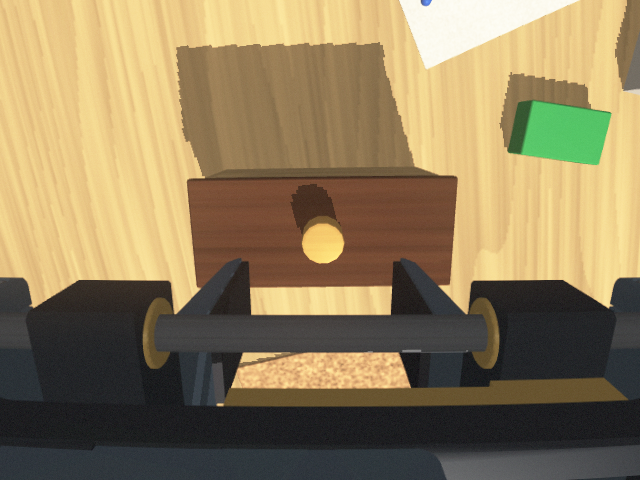

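The wrist view shows the knob top at (322,243), 2 px from the predicted (320,243), and the lid edges parallel to the fingers' line. Next I lower and grip.

>>> {"api": "send_rows", "payload": {"targets": "0 0.001 0.04 0 0 0 60;0 0.001 0.075 0 0 0 60;0 0.001 0.075 0 0 0 60;0 0.001 0.075 0 0 0 10;0 0.001 0.075 0 0 0 10;0 0.001 0.075 0 0 0 10;0 0.001 0.075 0 0 0 10;0 0.001 0.075 0 0 0 10;0 0.001 0.075 0 0 0 10;0 0.001 0.05 0 0 0 10;0 0.001 0.025 0 0 0 10;0 0.001 0.025 0 0 0 10", "grip_force": 35}}

```text
time_s: 2.6
ee_pos: [448.4, 299.7, 180.5]
ee_rot: [179.6, -0.4, 82.4]
force: [1.2, 1.1, -0.7]
gripper_width: 9.2
gripper_force: 0.0
```

Run:
```python
from h import *
row((437,86,175),Rt(82.4)); row((437,86,20),Rt(82.4))
```

```text
row -0.2134 0.0170 0.0042  0.43 -0.37 -0.02 rows>=5.1
row -0.2144 0.0158 0.1592  0.43 -0.37 -0.02 rows>=6.4
```

Run:
```python
from h import *
s=env.state();print(s["ee_pos"],s["ee_rot"],s["gripper_width"],s["force"])
W=eyes.grab_frame("wrist"); S=eyes.grab_frame("scene")
cv2.imwrite("pics/w2.png",np.hstack([cv2.resize(W["image"],(400,300)),cv2.resize(S["image"],(400,300))]))
```

```text
[448.4 299.7 180.5] [179.6  -0.4  82.4] 9.17215659368366 [ 1.2  1.1 -0.7]
```

View pics/w2.png

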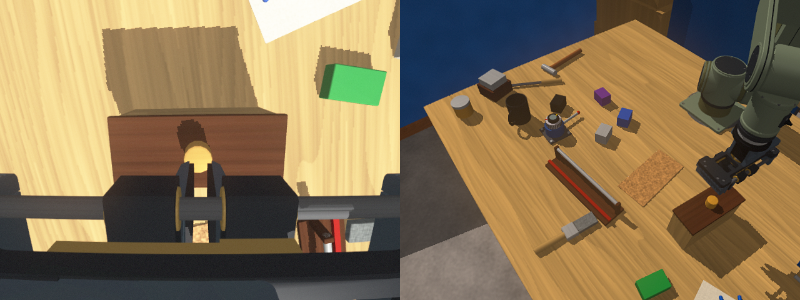

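The view shows the knob still on the lid with the fingers closed above it. I'll do it again in smaller steps.

Run:
```python
from h import *
W=eyes.grab_frame("wrist")
m=cv2.inRange(cv2.cvtColor(W["image"],cv2.COLOR_BGR2HSV),(14,120,180),(26,255,255)); m[:200]=0;m[300:]=0;m[:,:250]=0;m[:,400:]=0
ys,xs=np.nonzero(m);print(len(xs),xs.min(),xs.max(),ys.min(),ys.max(), "tcp px",proj(W,[env.state()["ee_pos"]]))
print(proj(W,[(444.5,298,146),(444.5,298,120)]), onz(W,[(316,240)],146))
row((444.5,298.2,200),Rt(82.4))
```

```text
1366 297 343 232 299 tcp px [[318.2 268.9]]
[[316.8 253.5]
 [317.1 242.5]] [[445.2 306.6 146. ]]
row 0.0002 -0.0010 -0.0246  0.01 -0.01 -0.02 rows>=0.6
```

>>> {"api": "send_rows", "payload": {"targets": "0 0 -0.025 0 0 0 60;0 0 -0.025 0 0 0 60;0 0 -0.025 0 0 0 60;0 0 -0.025 0 0 0 60;0 0 -0.025 0 0 0 60;0 0 -0.025 0 0 0 60;0 0 -0.025 0 0 0 60"}}

```text
time_s: 3.33
ee_pos: [445.3, 297.7, 199.5]
ee_rot: [-179.9, 0.1, 82.4]
force: [0.1, -0.3, -0.2]
gripper_width: 52.5
gripper_force: 0.0
```

>>> {"api": "send_rows", "payload": {"targets": "0 0 0.03 0 0 0 60;0 0 0.05 0 0 0 60;0 0 0.075 0 0 0 60;0 0 0.075 0 0 0 60;0 0 0.075 0 0 0 60;0 0 0.075 0 0 0 60"}}

```text
time_s: 3.83
ee_pos: [446.4, 298.5, 126.4]
ee_rot: [179.9, -0.1, 82.4]
force: [0.0, 0.2, 0.9]
gripper_width: 54.4
gripper_force: 0.0
```

>>> {"api": "send_rows", "payload": {"targets": "0 0 0 0 0 0 20;0 0 0 0 0 0 20;0 0 0 0 0 0 20;0 0 0 0 0 0 20;0 0 0 0 0 0 20;0 0 0 0 0 0 20;0 0 0 0 0 0 20;0 0 0 0 0 0 20"}}

```text
time_s: 4.5
ee_pos: [445.6, 297.9, 125.4]
ee_rot: [-180.0, -0.0, 82.4]
force: [-0.6, -0.2, 0.9]
gripper_width: 18.7
gripper_force: 0.0
```

Run:
```python
from h import *
S=eyes.grab_frame("scene");T=eyes.grab_frame("side")
p=env.state()["ee_pos"]
def crop(f):
    u,v=proj(f,[p])[0].astype(int); print(u,v)
    c=f["image"][max(0,v-75):v+75,max(0,u-65):u+65]
    return cv2.resize(c,None,fx=3,fy=3,interpolation=cv2.INTER_CUBIC)
a,b=crop(S),crop(T); h=min(len(a),len(b)); cv2.imwrite("pics/c3.png",np.hstack([a[:h],b[:h]]))
```

```text
496 326
363 376
```

View pics/c3.png

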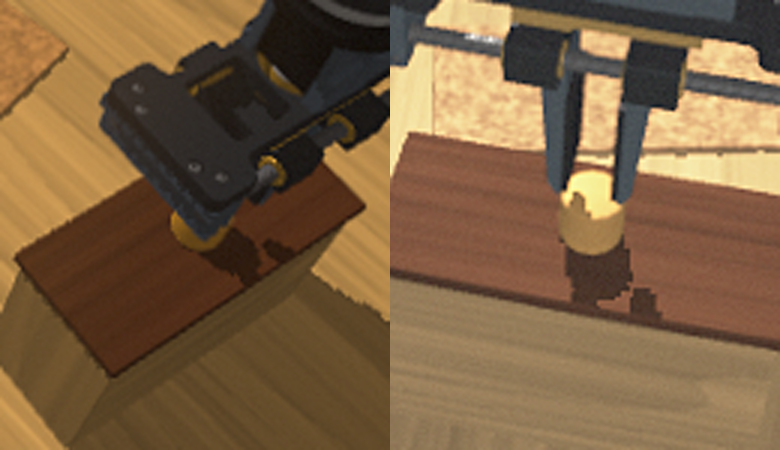

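The fingers appear behind or above the knob in both views, with tips at scene about (499,329) and side about (366,367). I'll triangulate the tips against the reported TCP.

Run:
```python
from h import *
def tri(obs):
    A=np.zeros((3,3));b=np.zeros(3)
    for f,uv in obs:
        e,d=rays(f,[uv]);d=d[0]/np.linalg.norm(d[0]);P=np.eye(3)-np.outer(d,d);A+=P;b+=P@e
    x=np.linalg.solve(A,b); return x,[np.abs(proj(f,[x])[0]-uv).max() for f,uv in obs]
S=eyes.grab_frame("scene");T=eyes.grab_frame("side");W=eyes.grab_frame("wrist")
print(env.state()["ee_pos"])
print("knob top",tri([(S,(499,318)),(T,(366,364))]))
ee=env.state()["ee_pos"]
for z in(0,20,40): print(z,proj(S,[ee+[0,0,z]]),proj(T,[ee+[0,0,z]]),proj(W,[ee+[0,0,z]]))
# offsets
ax=np.array([np.sin(np.radians(82.4)),-np.cos(np.radians(82.4)),0])
u,v=proj(W,[ee])[0].astype(int)
cv2.imwrite("pics/c4.png",cv2.resize(W["image"][150:350,220:420],None,fx=2.8,fy=2.8))
for s in(-9,9): print(proj(S,[ee+ax*s]),proj(T,[ee+ax*s]),proj(W,[ee+ax*s]))
```

```text
[445.7 297.9 125.3]
knob top (array([444.4, 293.5, 146. ]), [np.float64(0.26624306583244106), np.float64(0.24728502343822356)])
0 [[496.9 326.1]] [[363.9 376.6]] [[319.5 268.6]]
20 [[500.5 320.2]] [[364.6 367. ]] [[319.3 281.6]]
40 [[504.3 314.1]] [[365.4 357. ]] [[319.2 297.3]]
[[500.8 323.7]] [[370.4 377.9]] [[303.  268.6]]
[[492.9 328.5]] [[357.4 375.4]] [[336.  268.6]]
```

View pics/c4.png

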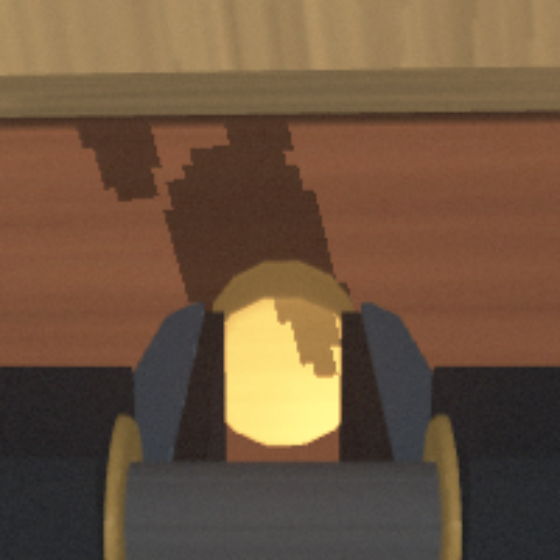

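The tips look as if they're at the knob's top (about z 148), although the TCP reads 125. Contact will settle it, so I open and feel downward.

>>> {"api": "send_rows", "payload": {"targets": "0 0 0 0 0 0 60;0 0 0 0 0 0 60;0 0 0 0 0 0 60;0 0 0 0 0 0 60;0 0 0.004 0 0 0 60;0 0 0.004 0 0 0 60;0 0 0.006 0 0 0 60;0 0 0.006 0 0 0 60;0 0 0.008 0 0 0 60;0 0 0.008 0 0 0 60"}}

```text
time_s: 5.58
ee_pos: [445.5, 297.8, 117.0]
ee_rot: [-180.0, 0.0, 82.4]
force: [0.9, -0.2, -0.1]
gripper_width: 54.6
gripper_force: 0.0
```

There's no contact at 117, which is below the lid top. The reported TCP height is therefore well below the real tips, so I continue down.

>>> {"api": "send_rows", "payload": {"targets": "0 0 0.003 0 0 0 60;0 0 0.003 0 0 0 60;0 0 0.006 0 0 0 60;0 0 0.006 0 0 0 60;0 0 0.009 0 0 0 60;0 0 0.009 0 0 0 60;0 0 0.011 0 0 0 60;0 0 0.011 0 0 0 60"}}

```text
time_s: 6.25
ee_pos: [445.5, 297.9, 106.0]
ee_rot: [-180.0, 0.0, 82.4]
force: [0.0, 0.4, -0.1]
gripper_width: 54.7
gripper_force: 0.0
```

Run:
```python
from h import *
s=env.state();print(s["ee_pos"],s["force"],s["qpos"])
S=eyes.grab_frame("scene");T=eyes.grab_frame("side")
p=s["ee_pos"]
def crop(f):
    u,v=proj(f,[p])[0].astype(int); print(u,v)
    return cv2.resize(f["image"][v-75:v+75,u-65:u+65],None,fx=3,fy=3,interpolation=cv2.INTER_CUBIC)
cv2.imwrite("pics/c5.png",np.hstack([crop(S),crop(T)]))
```

```text
[445.5 297.9 106. ] [ 0.   0.4 -0.1] [ 32.5  18.  100.8   0.   61.2  40.2]
493 331
363 385
```

View pics/c5.png

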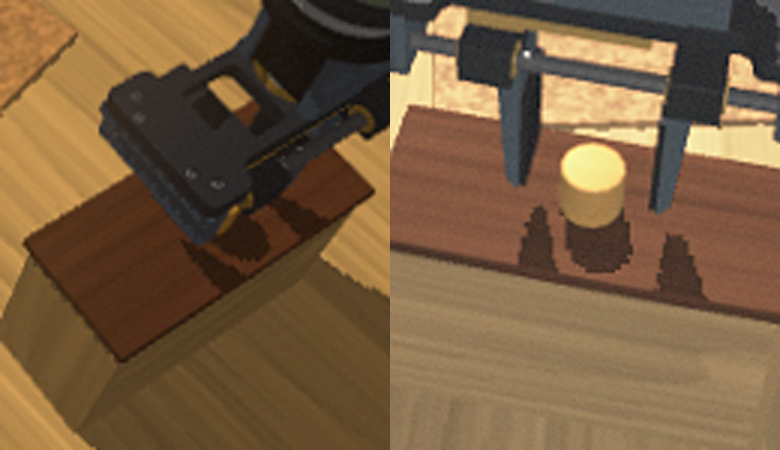

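Tips and shadows are now only a few mm apart above the lid, so the true tips are about 20 mm above the reported TCP. I feel for contact to get that offset.

>>> {"api": "send_rows", "payload": {"targets": "0 0 0.002 0 0 0 60;0 0 0.002 0 0 0 60;0 0 0.002 0 0 0 60;0 0 0.002 0 0 0 60"}}

```text
time_s: 6.68
ee_pos: [445.7, 298.0, 104.4]
ee_rot: [180.0, -0.0, 82.4]
force: [0.4, 0.2, 0.2]
gripper_width: 54.8
gripper_force: 0.0
```

>>> {"api": "send_rows", "payload": {"targets": "0 0 0.002 0 0 0 60;0 0 0.002 0 0 0 60;0 0 0.002 0 0 0 60;0 0 0.002 0 0 0 60"}}

```text
time_s: 7.02
ee_pos: [445.7, 298.0, 102.3]
ee_rot: [-180.0, -0.0, 82.4]
force: [0.8, -0.2, -1.2]
gripper_width: 54.4
gripper_force: 0.0
```

>>> {"api": "send_rows", "payload": {"targets": "0 0 0.002 0 0 0 60;0 0 0.002 0 0 0 60;0 0 0.002 0 0 0 60;0 0 0.002 0 0 0 60"}}

```text
time_s: 7.35
ee_pos: [445.6, 298.0, 100.3]
ee_rot: [-180.0, -0.0, 82.4]
force: [0.3, 0.7, 0.3]
gripper_width: 55.1
gripper_force: 0.0
```

>>> {"api": "send_rows", "payload": {"targets": "0 0 0.002 0 0 0 60;0 0 0.002 0 0 0 60;0 0 0.002 0 0 0 60;0 0 0.002 0 0 0 60"}}

```text
time_s: 7.68
ee_pos: [445.7, 298.0, 98.3]
ee_rot: [-180.0, -0.0, 82.4]
force: [0.8, 0.9, -0.5]
gripper_width: 54.3
gripper_force: 0.0
```

>>> {"api": "send_rows", "payload": {"targets": "0 0 0.0015 0 0 0 60;0 0 0.0015 0 0 0 60;0 0 0.0015 0 0 0 60;0 0 0.0015 0 0 0 60"}}

```text
time_s: 8.02
ee_pos: [445.7, 298.0, 96.9]
ee_rot: [180.0, -0.0, 82.4]
force: [0.4, -0.3, 0.3]
gripper_width: 55.0
gripper_force: 0.0
```

>>> {"api": "send_rows", "payload": {"targets": "0 0 0 0 0 0 15;0 0 0 0 0 0 15;0 0 0 0 0 0 15;0 0 0 0 0 0 15;0 0 0 0 0 0 15;0 0 0 0 0 0 15;0 0 0 0 0 0 15", "grip_force": 35}}

```text
time_s: 8.6
ee_pos: [445.7, 298.0, 96.9]
ee_rot: [180.0, -0.0, 82.4]
force: [0.7, 0.2, -0.4]
gripper_width: 29.1
gripper_force: 35.0
```

>>> {"api": "send_rows", "payload": {"targets": "0 0 -0.02 0 0 0 15;0 0 -0.03 0 0 0 15;0 0 -0.03 0 0 0 15;0 0 -0.03 0 0 0 15;0 0 -0.03 0 0 0 15"}}

```text
time_s: 9.02
ee_pos: [445.2, 297.7, 126.2]
ee_rot: [-180.0, 0.0, 82.4]
force: [0.5, -0.3, -2.1]
gripper_width: 28.6
gripper_force: 35.0
```

Run:
```python
from h import *
s=env.state()
row((437,86,s["ee_pos"][2]),Rt(82.4))
f=eyes.grab_frame("side");print(proj(f,[s["ee_pos"]]))
```

```text
row -0.2109 0.0200 0.0001  -0.05 0.04 -0.02 rows>=5.1
[[364.3 376.1]]
```

The lid is held (width 29 mm, −2.1 N). Next I carry it to the mat.

>>> {"api": "send_rows", "payload": {"targets": "-0.04 0.004 0 0 0 0 15;-0.075 0.008 0 0 0 0 15;-0.11 0.011 0 0 0 0 15;-0.145 0.014 0 0 0 0 15;-0.18 0.017 0 0 0 0 15;-0.211 0.02 0 0 0 0 15;-0.211 0.02 0.035 0 0 0 15;-0.211 0.02 0.07 0 0 0 15;-0.211 0.02 0.1 0 0 0 15;-0.211 0.02 0.12 0 0 0 15;-0.211 0.02 0.13 0 0 0 15;-0.211 0.02 0.13 0 0 0 15"}}

```text
time_s: 10.07
ee_pos: [434.7, 85.6, -5.9]
ee_rot: [-179.6, 0.1, 82.4]
force: [-0.6, 0.1, -1.9]
gripper_width: 28.8
gripper_force: 35.0
```

>>> {"api": "send_rows", "payload": {"targets": "0 0 0.003 0 0 0 15;0 0 0.005 0 0 0 15;0 0 0.006 0 0 0 15;0 0 0.006 0 0 0 15"}}

```text
time_s: 10.4
ee_pos: [438.0, 86.3, -8.6]
ee_rot: [179.9, -0.0, 82.4]
force: [-0.2, 1.0, -1.7]
gripper_width: 29.2
gripper_force: 35.0
```

>>> {"api": "send_rows", "payload": {"targets": "0 0 0.001 0 0 0 15;0 0 0.002 0 0 0 15;0 0 0.003 0 0 0 15;0 0 0.003 0 0 0 15;0 0 0.003 0 0 0 15"}}

```text
time_s: 10.82
ee_pos: [437.9, 86.3, -11.2]
ee_rot: [179.9, -0.0, 82.4]
force: [-1.0, -0.3, 7.7]
gripper_width: 28.6
gripper_force: 35.0
```

>>> {"api": "send_rows", "payload": {"targets": "0 0 0.0 0 0 0 60;0 0 0.0 0 0 0 60;0 0 0 0 0 0 60;0 0 0 0 0 0 60;0 0 -0.02 0 0 0 60;0 0 -0.05 0 0 0 60;0 0 -0.09 0 0 0 60;0 0 -0.13 0 0 0 60;0 0 -0.17 0 0 0 60;0 0 -0.21 0 0 0 60;0 0 -0.21 0 0 0 60"}}

```text
time_s: 11.73
ee_pos: [442.4, 87.1, 205.6]
ee_rot: [179.1, -0.3, 82.4]
force: [0.6, 1.1, 0.6]
gripper_width: 54.5
gripper_force: 0.0
```

Run:
```python
from h import *
row((445,290,225),Rt(82.4))
```

```text
row 0.2016 -0.0241 -0.0188  0.87 -0.28 -0.02 rows>=4.9
```

>>> {"api": "send_rows", "payload": {"targets": "0.04 -0.005 -0.019 0.9 -0.3 0 30;0.08 -0.01 -0.019 0.9 -0.3 0 30;0.12 -0.015 -0.019 0.9 -0.3 0 30;0.16 -0.02 -0.019 0.9 -0.3 0 30;0.202 -0.024 -0.019 0.9 -0.3 0 30;0.202 -0.024 -0.019 0.9 -0.3 0 30;0.202 -0.024 -0.019 0.9 -0.3 0 30;0.202 -0.024 -0.019 0.9 -0.3 0 30"}}

```text
time_s: 12.4
ee_pos: [440.1, 289.0, 216.2]
ee_rot: [-179.1, 0.4, 82.4]
force: [0.2, -0.2, 0.8]
gripper_width: 27.3
gripper_force: 0.0
```

Run:
```python
from h import *
s=env.state();print(s["ee_pos"],s["ee_rot"])
W=eyes.grab_frame("wrist"); cv2.imwrite("pics/w6.png",W["image"])
np.save("w6.npy",W,allow_pickle=True)
m=cv2.inRange(cv2.cvtColor(W["image"],cv2.COLOR_BGR2HSV),(0,100,100),(15,255,255))
c,_=cv2.findContours(m,cv2.RETR_EXTERNAL,cv2.CHAIN_APPROX_NONE)
for k in sorted(c,key=cv2.contourArea)[-8:]: print(cv2.contourArea(k),cv2.minAreaRect(k),onz(W,[cv2.minAreaRect(k)[0]],106))
```

```text
[440.1 289.  216.2] [-179.1    0.4   82.4]
10.0 ((528.7879638671875, 382.5619201660156), (33.135826110839844, 1.9058513641357422), 85.03025817871094) [[608.5 116.8 106. ]]
20.5 ((353.16217041015625, 361.4729919433594), (17.755088806152344, 4.1099748611450195), 80.53767395019531) [[451.  160.4 106. ]]
33.5 ((524.2161865234375, 353.7973327636719), (5.260767459869385, 9.370742797851562), 80.53767395019531) [[603.7 147.7 106. ]]
125.5 ((248.0, 175.0), (4.0, 42.0), 90.0) [[387.2 335.5 106. ]]
294.5 ((249.5, 231.0), (37.0, 14.0), 0.0) [[380.4 290.5 106. ]]
804.5 ((541.6414184570312, 376.4034423828125), (53.2608757019043, 16.853221893310547), 86.633544921875) [[620.3 121.6 106. ]]
1465.0 ((307.5, 370.5), (35.0, 49.0), 90.0) [[409.2 156.2 106. ]]
2728.0 ((351.48956298828125, 209.25013732910156), (75.42327880859375, 154.04071044921875), 89.20427703857422) [[464.9 297.6 106. ]]
```

View pics/w6.png

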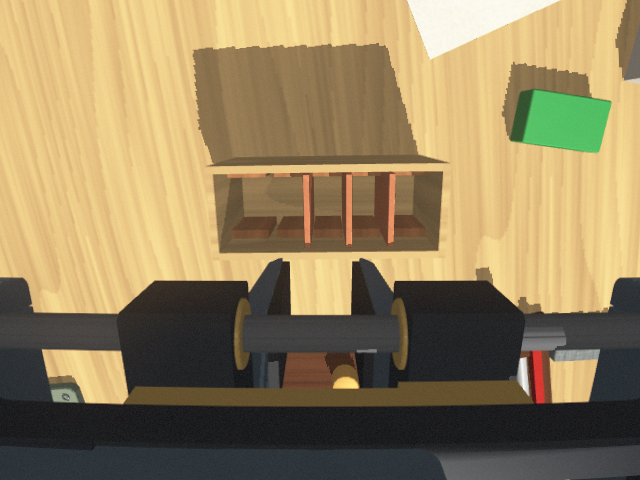

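The wrist view shows three plates at columns 308, 349 and 391 (rows 175–243). The slot at about column 265 is empty. I compute their tops on z=106.

Run:
```python
from h import *
W=np.load("w6.npy",allow_pickle=True).item()
im=W["image"].astype(int)
# sub-pixel plate columns from redness per row band
r=(im[...,2]-im[...,0])*(im[...,2]>150)*(im[...,1]<130)
for a,b in((300,316),(341,357),(383,399)):
    for y0,y1 in((180,195),(222,237)):
        w=r[y0:y1,a:b].sum(0); print(a,y0,"%.1f"%((w*np.arange(a,b)).sum()/w.sum()),end=" ")
    col=r[165:255,a:b].sum(1)>150; ys=np.nonzero(col)[0]+165; print(ys.min(),ys.max())
P=onz(W,[(307.5,209),(349,209),(391.5,209)],106);print(P,np.linalg.norm(np.diff(P,axis=0),axis=1))
print("ends",onz(W,[(349,174),(349,243)],106))
print("rim near",onz(W,[(218,251),(439,251)],112))
s=env.state();print(s["ee_pos"],s["ee_rot"])
```

```text
300 180 303.8 300 222 304.0 173 199
341 180 346.0 341 222 346.0 172 244
383 180 390.2 383 222 388.7 172 191
[[430.  302.4 106. ]
 [462.9 298.1 106. ]
 [496.6 293.8 106. ]] [33.2 34. ]
ends [[466.1 325.8 106. ]
 [459.7 270.  106. ]]
rim near [[353.2 278.6 112. ]
 [530.9 255.8 112. ]]
[440.3 288.5 216.4] [-179.1    0.4   82.4]
```

Run:
```python
from h import *
row((496,292,125),Rt(82.4)); row((496,292,52),Rt(82.4))
```

```text
row 0.0115 0.0562 0.0905  -0.93 0.36 -0.05 rows>=2.6
row 0.0119 0.0574 0.1635  -0.93 0.36 -0.05 rows>=4.2
```

>>> {"api": "send_rows", "payload": {"targets": "0.0115 0.056 0.05 -0.93 0.36 0 20;0.0115 0.056 0.09 -0.93 0.36 0 20;0.0115 0.056 0.09 -0.93 0.36 0 20;0.0115 0.056 0.09 -0.93 0.36 0 20;0.0115 0.056 0.09 -0.93 0.36 0 20;0.0115 0.056 0.09 -0.93 0.36 0 20"}}

```text
time_s: 12.95
ee_pos: [496.6, 292.8, 127.7]
ee_rot: [179.9, -0.1, 82.3]
force: [-0.2, -0.2, 0.2]
gripper_width: 17.9
gripper_force: 0.0
```

Run:
```python
from h import *
row((496,292,52),Rt(82.4))
W=eyes.grab_frame("wrist"); cv2.imwrite("pics/w7.png",W["image"][120:420,180:580]); 
# predicted tool axis point at plate top and plate px
s=env.state();print(s["ee_pos"],proj(W,[(496,292,106),(462.3,296.5,106)]))
```

```text
row -0.0011 -0.0007 0.0757  0.13 -0.15 -0.10 rows>=1.8
[496.8 293.2 128.3] [[318.6 258.3]
 [261.8 258.4]]
```

View pics/w7.png

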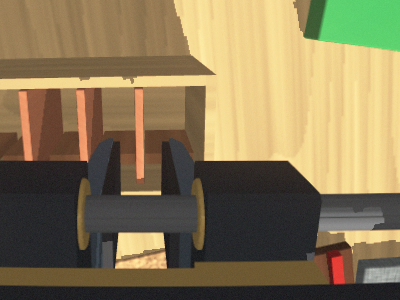

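The plate is at column 319 (predicted 318.6) and centred between the fingers. I descend, grip and lift.

>>> {"api": "send_rows", "payload": {"targets": "0 0 0.03 0.1 -0.1 0 20;0 0 0.06 0.1 -0.1 0 20;0 0 0.075 0.1 -0.1 0 20;0 0 0.075 0.1 -0.1 0 20;0 0 0.075 0.1 -0.1 0 20;0 0 0.075 0.1 -0.1 0 0;0 0 0.075 0.1 -0.1 0 0;0 0 0.075 0.1 -0.1 0 0;0 0 0.075 0.1 -0.1 0 0;0 0 0.075 0.1 -0.1 0 0", "grip_force": 40}}

```text
time_s: 13.83
ee_pos: [497.0, 294.2, 53.2]
ee_rot: [179.9, -0.1, 82.4]
force: [-1.9, 1.1, 6.9]
gripper_width: 4.6
gripper_force: 40.0
```

>>> {"api": "send_rows", "payload": {"targets": "0 0 -0.015 0 0 0 0;0 0 -0.04 0 0 0 0;0 0 -0.07 0 0 0 0;0 0 -0.1 0 0 0 0;0 0 -0.13 0 0 0 0;0 0 -0.13 0 0 0 0;0 0 -0.13 0 0 0 0"}}

```text
time_s: 14.42
ee_pos: [497.2, 293.9, 182.9]
ee_rot: [179.9, -0.1, 82.4]
force: [-1.4, 0.1, -2.9]
gripper_width: 4.9
gripper_force: 40.0
```

The plate is held at 4.9 mm. I go over the rack and measure it from near with the wrist camera.

Run:
```python
from h import *
row((650,-95,200),Rt(95.8))
```

```text
row -0.3651 0.2031 -0.0173  0.15 -0.10 -13.42 rows>=10.0
```

>>> {"api": "send_rows", "payload": {"targets": "-0.036 0.02 -0.017 0 0 -1.3 0;-0.073 0.041 -0.017 0 0 -2.6 0;-0.11 0.061 -0.017 0 0 -4 0;-0.146 0.081 -0.017 0 0 -5.4 0;-0.183 0.102 -0.017 0 0 -6.7 0;-0.219 0.122 -0.017 0 0 -8 0;-0.256 0.142 -0.017 0 0 -9.4 0;-0.292 0.162 -0.017 0 0 -10.7 0;-0.329 0.183 -0.017 0 0 -12 0;-0.365 0.203 -0.017 0 0 -13.4 0;-0.365 0.203 -0.017 0 0 -13.4 0;-0.365 0.203 -0.017 0 0 -13.4 0"}}

```text
time_s: 15.42
ee_pos: [648.4, -97.9, 194.8]
ee_rot: [-179.7, -0.0, 95.5]
force: [0.3, 0.9, -2.9]
gripper_width: 5.0
gripper_force: 40.0
```

>>> {"api": "send_rows", "payload": {"targets": "0 0 0 0 0 0 0;0 0 0 0 0 0 0;0 0 0 0 0 0 0"}}

```text
time_s: 15.67
ee_pos: [648.4, -93.6, 197.6]
ee_rot: [-179.9, -0.0, 95.9]
force: [0.5, -0.2, -2.5]
gripper_width: 4.8
gripper_force: 40.0
```

Run:
```python
from h import *
s=env.state();print(s["ee_pos"],s["ee_rot"],s["force"],s["qpos"])
W=eyes.grab_frame("wrist"); cv2.imwrite("pics/w8.png",W["image"]);np.save("w8.npy",W,allow_pickle=True)
```

```text
[648.4 -93.6 197.6] [-179.9   -0.    95.9] [ 0.5 -0.2 -2.5] [ -9.2  25.1  75.8  -0.   79.2 -15.1]
```

View pics/w8.png

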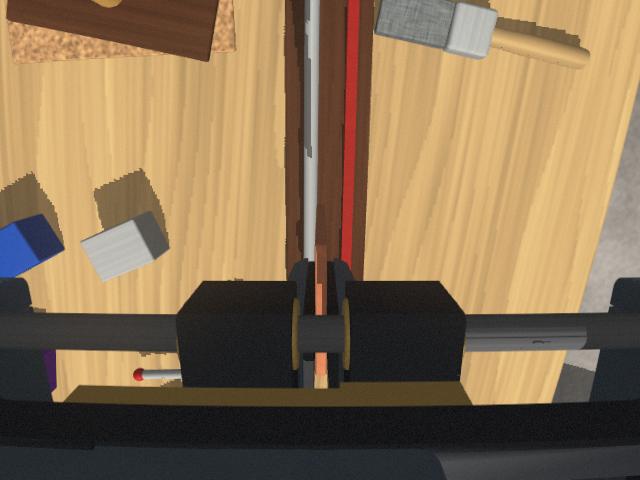

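The wrist view shows the rail (column 314 top to 309 lower) and the red lip (347–359 top to 341–352 lower), and the steel block's top near (115,240). I fit both lines numerically.

Run:
```python
from h import *
W=np.load("w8.npy",allow_pickle=True).item()
hsv=cv2.cvtColor(W["image"],cv2.COLOR_BGR2HSV)
red=cv2.inRange(hsv,(0,170,130),(6,255,255))|cv2.inRange(hsv,(174,170,130),(180,255,255))
L=[];Rr=[];A=[]
for v in range(5,250,15):
    xs=np.nonzero(red[v,330:375])[0]+330
    g=np.nonzero((hsv[v,295:330,1]<60)&(hsv[v,295:330,2]>60))[0]+295
    if len(xs)>5: L.append((xs.min()-.5,v));Rr.append((xs.max()+.5,v))
    if len(g)>4: A.append(((g.min()+g.max())/2,v))
pl=onz(W,L,21);pr=onz(W,Rr,21);pa=onz(W,A,60)
for n,p in(("lipL",pl),("lipR",pr),("rail",pa)):
    k,b=np.polyfit(p[:,1],p[:,0],1); print(n,"yaw",np.degrees(np.arctan(-k)),"x at y=-15:",b+k*-15, "resid",np.abs(p[:,0]-b-k*p[:,1]).max(),p[0],p[-1])
# block top
m=cv2.inRange(hsv,(0,0,110),(180,45,255)); m[:, 200:]=0; m[:200]=0;m[280:]=0
c,_=cv2.findContours(m,cv2.RETR_EXTERNAL,cv2.CHAIN_APPROX_NONE)
k=max(c,key=cv2.contourArea); print(cv2.contourArea(k)); print(cv2.boxPoints(cv2.minAreaRect(k)))
```

```text
lipL yaw 5.0974626209351355 x at y=-15: 662.772178359849 resid 0.4448908346232333 [653.4  89.3  21. ] [ 672.8 -127.    21. ]
lipR yaw 5.034485019540726 x at y=-15: 672.7616201662701 resid 0.5801805951917129 [663.   90.4  21. ] [ 682.7 -126.    21. ]
rail yaw 5.039088764995732 x at y=-15: 632.2773698617236 resid 0.4644251552410079 [624.2  75.1  60. ] [ 641.  -119.4   60. ]
2573.0
[[ 79.7 240.5]
 [136.3 216.8]
 [154.5 260.1]
 [ 97.9 283.9]]
```

```bash
cat >> h.py <<'E'
O=np.array([658.4,-14.5,0]); yw=np.radians(5.05)
ex=np.array([np.cos(yw),np.sin(yw),0]); ey=np.array([-np.sin(yw),np.cos(yw),0])
def rackpose(yr,tilt,footz,up=0,hand=47.2,fx=0.5):
    t=np.radians(tilt); u=-np.sin(t)*ex+np.array([0,0,np.cos(t)])
    return O+ex*fx+ey*yr+[0,0,footz]+u*(hand+up), Rt(95.05,-tilt,ey)
E
python3 - <<'E'
from h import *
row(*rackpose(-70,15,14.5,up=90));row(*rackpose(-70,15,14.5));row(*rackpose(-70,19.3,13.5))
E
```

```text
row 0.0082 -0.0181 0.0509  -15.10 -0.11 0.84 rows>=2.1
row 0.0079 0.0053 0.1378  -15.10 -0.11 0.84 rows>=3.3
row 0.0079 0.0020 0.1398  -19.40 -0.15 0.84 rows>=3.4
```

>>> {"api": "send_rows", "payload": {"targets": "0.004 -0.009 0.02 -7 0 0.4 0;0.008 -0.018 0.045 -13 0 0.8 0;0.008 -0.018 0.051 -15.1 -0.1 0.84 0;0.008 -0.018 0.051 -15.1 -0.1 0.84 0;0.008 -0.018 0.051 -15.1 -0.1 0.84 0;0.008 -0.018 0.051 -15.1 -0.1 0.84 0"}}

```text
time_s: 16.22
ee_pos: [632.3, -88.8, 149.0]
ee_rot: [164.8, 0.1, 95.0]
force: [0.5, -0.4, -1.9]
gripper_width: 4.8
gripper_force: 40.0
```

Run:
```python
from h import *
row(*rackpose(-70,15,15));row(*rackpose(-70,19.3,13.5))
```

```text
row 0.0019 -0.0031 0.0908  0.22 0.08 -0.03 rows>=2.2
row 0.0019 -0.0071 0.0924  -4.08 0.09 -0.03 rows>=2.2
```

>>> {"api": "send_rows", "payload": {"targets": "0.001 -0.002 0.025 0 0 0 0;0.002 -0.003 0.05 0 0 0 0;0.002 -0.003 0.075 0 0 0 0;0.002 -0.003 0.085 0 0 0 0;0.002 -0.003 0.085 0 0 0 0;0.002 -0.003 0.085 0 0 0 0;0.002 -0.003 0.085 0 0 0 0"}}

```text
time_s: 16.8
ee_pos: [651.2, -85.8, 66.2]
ee_rot: [164.8, 0.1, 94.9]
force: [-0.4, 1.0, -2.0]
gripper_width: 4.8
gripper_force: 40.0
```

Run:
```python
from h import *
row(*rackpose(-70,15,14.5));row(*rackpose(-70,19.3,13))
```

```text
row 0.0004 0.0001 0.0063  0.23 0.09 -0.08 rows>=0.2
row 0.0004 -0.0039 0.0079  -4.07 0.09 -0.08 rows>=0.6
```

>>> {"api": "send_rows", "payload": {"targets": "0 0 0.004 0 0 0 0;0 0 0.006 0 0 0 0;0 -0.002 0.007 -2 0 0 0;0 -0.004 0.0075 -4 0 0 0;0 -0.004 0.008 -4 0 0 0;0 -0.004 0.008 -4 0 0 0"}}

```text
time_s: 17.3
ee_pos: [648.7, -86.1, 57.1]
ee_rot: [160.8, 0.1, 94.9]
force: [-0.7, -0.1, 2.5]
gripper_width: 4.9
gripper_force: 40.0
```

It has touched down (force changed by +4.5 N). I release and back off along the tool axis.

>>> {"api": "send_rows", "payload": {"targets": "0 0 0 0 0 0 8;0 0 0 0 0 0 14;0 0 0 0 0 0 20;0 0 0 0 0 0 20;0 0 0 0 0 0 20;0 0 -0.02 0 0 0 20;0 0 -0.05 0 0 0 20;0 0 -0.09 0 0 0 20;0 0 -0.13 0 0 0 20;0 0 -0.13 0 0 0 20;0 0 -0.13 0 0 0 20"}}

```text
time_s: 18.22
ee_pos: [606.3, -89.7, 181.4]
ee_rot: [160.7, 0.1, 94.9]
force: [-0.6, -1.0, -1.3]
gripper_width: 17.9
gripper_force: 0.0
```

Run:
```python
from h import *
S=eyes.grab_frame("scene");T=eyes.grab_frame("side")
# predicted corner pixels of a plate at yr, lean .35, against copper mask bbox
u=-np.sin(.35)*ex+np.array([0,0,np.cos(.35)])
f0=O+[0,0,12.5]-ey*70+ex*0.5
C=[f0+s*ey*30+t*u*100 for s in(-1,1) for t in(0,1)]
for n,f in(("S",S),("T",T)):
    p=proj(f,C); h=cv2.cvtColor(f["image"],cv2.COLOR_BGR2HSV)
    x0,y0=(p.min(0)-25).astype(int);x1,y1=(p.max(0)+25).astype(int)
    m=cv2.inRange(h[y0:y1,x0:x1],(3,110,130),(14,230,255)); 
    c,_=cv2.findContours(m,cv2.RETR_EXTERNAL,cv2.CHAIN_APPROX_NONE);k=max(c,key=cv2.contourArea)
    print(n,"pred",p.round(0).tolist(),"hull",cv2.contourArea(k),(cv2.boxPoints(cv2.minAreaRect(k))+[x0,y0]).round(0).tolist())
row((462.3,297,125),Rt(82.4))
```

```text
S pred [[257.0, 272.0], [267.0, 235.0], [276.0, 290.0], [286.0, 253.0]] hull 1159.0 [[236.0, 258.0], [263.0, 229.0], [324.0, 288.0], [297.0, 316.0]]
T pred [[271.0, 253.0], [284.0, 218.0], [267.0, 270.0], [281.0, 234.0]] hull 248.5 [[254.0, 291.0], [273.0, 214.0], [286.0, 217.0], [267.0, 295.0]]
row 0.3970 -0.1196 0.0143  18.86 -2.09 12.43 rows>=9.9
```

>>> {"api": "send_rows", "payload": {"targets": "0.04 -0.012 0.001 1.9 -0.2 1.2 20;0.08 -0.024 0.003 3.8 -0.4 2.5 20;0.12 -0.036 0.004 5.7 -0.6 3.7 20;0.16 -0.048 0.006 7.5 -0.8 5 20;0.2 -0.06 0.007 9.4 -1 6.2 20;0.24 -0.072 0.009 11.3 -1.3 7.5 20;0.28 -0.084 0.01 13.2 -1.5 8.7 20;0.32 -0.096 0.011 15 -1.7 10 20;0.36 -0.108 0.013 17 -1.9 11.2 20;0.397 -0.12 0.014 18.9 -2.1 12.4 20;0.397 -0.12 0.014 18.9 -2.1 12.4 20;0.397 -0.12 0.014 18.9 -2.1 12.4 20"}}

```text
time_s: 19.32
ee_pos: [461.2, 297.9, 123.0]
ee_rot: [-179.8, 0.2, 82.6]
force: [-0.3, 0.5, 0.8]
gripper_width: 18.3
gripper_force: 0.0
```

>>> {"api": "send_rows", "payload": {"targets": "0 0 0 0 0 0 20;0 0 0 0 0 0 20;0 0 0 0 0 0 20"}}

```text
time_s: 19.57
ee_pos: [462.8, 295.6, 125.5]
ee_rot: [180.0, 0.1, 82.3]
force: [-0.5, 0.2, 0.8]
gripper_width: 18.1
gripper_force: 0.0
```

```bash
cat >> h.py <<'E'
def platecol():
    "copper columns in the wrist view on the row just above the fingers, cast on z=106"
    W=eyes.grab_frame("wrist"); h=cv2.cvtColor(W["image"],cv2.COLOR_BGR2HSV)
    m=cv2.inRange(h,(4,120,170),(14,230,255)); m[:200]=0;m[262:]=0;m[:,:225]=0;m[:,415:]=0
    c,_=cv2.findContours(m,cv2.RETR_EXTERNAL,cv2.CHAIN_APPROX_NONE)
    for k in c:
        if cv2.contourArea(k)>40:
            r=cv2.minAreaRect(k); print("copper",r[0],r[1],onz(W,[r[0]],106))
E
python3 - <<'E'
from h import *
print(env.state()["ee_pos"]);platecol()
S=eyes.grab_frame("scene");T=eyes.grab_frame("side")
cv2.imwrite("pics/r1.png",np.hstack([cv2.resize(f["image"][a:a+150,b:b+150],(400,400),interpolation=cv2.INTER_CUBIC) for f,a,b in((S,210,210),(T,190,210))]))
row((462.3,297,52),Rt(82.4))
E
```

```text
[462.8 295.6 125.5]
copper (260.5379333496094, 234.64483642578125) (53.2608757019043, 8.279805183410645) [[430.5 314.1 106. ]]
copper (318.67523193359375, 234.00811767578125) (54.183067321777344, 8.097469329833984) [[464.2 310.  106. ]]
row 0.0010 -0.0008 0.0740  0.07 0.01 -0.07 rows>=1.8
```

View pics/r1.png

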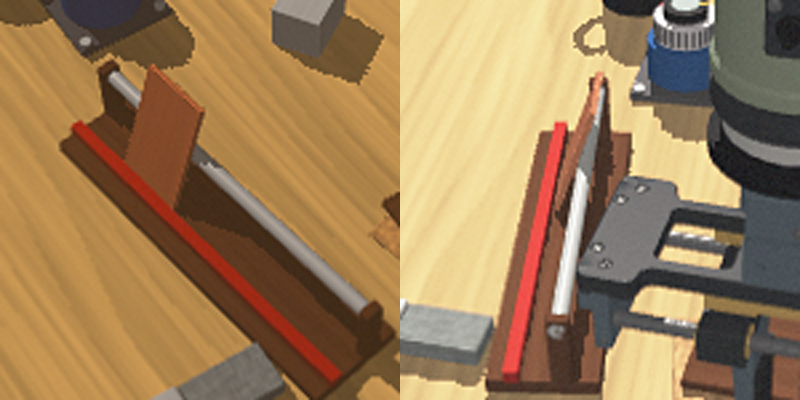

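The first plate leans properly on the rail with its foot at the lip. Plate 2 is at column 318.7 between the fingers, so I grip it.

>>> {"api": "send_rows", "payload": {"targets": "0 0 0.03 0 0 0 20;0 0 0.06 0 0 0 20;0 0 0.074 0 0 0 20;0 0 0.074 0 0 0 20;0 0 0.074 0 0 0 20;0 0 0.074 0 0 0 0;0 0 0.074 0 0 0 0;0 0 0.074 0 0 0 0;0 0 0.074 0 0 0 0;0 0 0.074 0 0 0 0"}}

```text
time_s: 20.55
ee_pos: [463.2, 297.4, 53.4]
ee_rot: [179.9, -0.1, 82.4]
force: [-1.7, 0.2, 5.8]
gripper_width: 4.8
gripper_force: 40.0
```

>>> {"api": "send_rows", "payload": {"targets": "0 0 -0.015 0 0 0 0;0 0 -0.04 0 0 0 0;0 0 -0.07 0 0 0 0;0 0 -0.1 0 0 0 0;0 0 -0.13 0 0 0 0;0 0 -0.13 0 0 0 0;0 0 -0.13 0 0 0 0;0 0 -0.13 0 0 0 0"}}

```text
time_s: 21.22
ee_pos: [461.7, 296.3, 180.6]
ee_rot: [-180.0, 0.1, 82.4]
force: [-0.4, -0.1, -2.8]
gripper_width: 4.8
gripper_force: 40.0
```

Run:
```python
from h import *
row(*rackpose(0,15,15,up=100))
```

```text
row -0.2903 0.1993 0.0239  -14.99 1.76 -12.54 rows>=8.5
```

>>> {"api": "send_rows", "payload": {"targets": "-0.032 0.022 0.002 -1.7 0.2 -1.4 0;-0.065 0.044 0.004 -3.3 0.4 -2.8 0;-0.097 0.066 0.006 -5 0.6 -4.2 0;-0.129 0.088 0.009 -6.7 0.8 -5.6 0;-0.161 0.111 0.012 -8.3 1 -7 0;-0.194 0.133 0.015 -10 1.2 -8.4 0;-0.226 0.155 0.018 -11.7 1.4 -9.8 0;-0.258 0.177 0.021 -13.3 1.6 -11.1 0;-0.29 0.199 0.024 -15 1.8 -12.5 0;-0.29 0.199 0.024 -15 1.8 -12.5 0;-0.29 0.199 0.024 -15 1.8 -12.5 0;-0.29 0.199 0.024 -15 1.8 -12.5 0"}}

```text
time_s: 22.22
ee_pos: [620.0, -16.6, 156.0]
ee_rot: [165.1, -0.2, 95.0]
force: [-0.2, -0.2, -1.6]
gripper_width: 5.0
gripper_force: 40.0
```

>>> {"api": "send_rows", "payload": {"targets": "0 0 0 0 0 0 0;0 0 0 0 0 0 0;0 0 0 0 0 0 0"}}

```text
time_s: 22.47
ee_pos: [621.3, -15.5, 158.0]
ee_rot: [164.9, -0.1, 95.1]
force: [-0.4, -0.5, -1.8]
gripper_width: 4.8
gripper_force: 40.0
```

Run:
```python
from h import *
row(*rackpose(0,15,20))
```

```text
row -0.0025 0.0004 0.0959  0.11 -0.13 0.04 rows>=2.3
```

>>> {"api": "send_rows", "payload": {"targets": "-0.001 0 0.03 0 0 0 0;-0.002 0 0.06 0 0 0 0;-0.0025 0 0.085 0 0 0 0;-0.0025 0 0.095 0 0 0 0;-0.0025 0 0.095 0 0 0 0;-0.0025 0 0.095 0 0 0 0;-0.0025 0 0.095 0 0 0 0"}}

```text
time_s: 23.05
ee_pos: [647.6, -16.8, 68.4]
ee_rot: [164.7, -0.1, 95.0]
force: [0.3, 0.9, -1.2]
gripper_width: 4.8
gripper_force: 40.0
```

Run:
```python
from h import *
row(*rackpose(0,15,14.5));row(*rackpose(0,19.3,13))
```

```text
row 0.0013 -0.0029 0.0078  0.31 -0.08 -0.03 rows>=0.2
row 0.0013 -0.0069 0.0093  -3.99 -0.08 -0.04 rows>=0.6
```

>>> {"api": "send_rows", "payload": {"targets": "0.001 -0.002 0.003 0 0 0 0;0.001 -0.003 0.005 0.3 0 0 0;0.001 -0.003 0.006 0.3 0 0 0;0.001 -0.003 0.006 0.3 0 0 0;0.001 -0.003 0.006 0.3 0 0 0"}}

```text
time_s: 23.47
ee_pos: [645.1, -16.2, 60.1]
ee_rot: [165.2, -0.1, 95.0]
force: [-0.1, 0.4, -2.6]
gripper_width: 4.6
gripper_force: 40.0
```

Run:
```python
from h import *
row(*rackpose(0,19.3,13))
```

```text
row 0.0005 -0.0023 0.0020  -4.45 -0.09 -0.07 rows>=0.6
```

>>> {"api": "send_rows", "payload": {"targets": "0 -0.001 0.001 -2 0 0 0;0 -0.0025 0.002 -4.4 0 0 0;0 -0.0025 0.0025 -4.4 0 0 0;0 -0.0025 0.0025 -4.4 0 0 0;0 -0.0025 0.0025 -4.4 0 0 0"}}

```text
time_s: 23.88
ee_pos: [643.8, -16.4, 57.6]
ee_rot: [160.8, -0.1, 95.0]
force: [-2.9, -0.6, 3.2]
gripper_width: 4.6
gripper_force: 40.0
```

>>> {"api": "send_rows", "payload": {"targets": "0 0 0 0 0 0 8;0 0 0 0 0 0 14;0 0 0 0 0 0 20;0 0 0 0 0 0 20;0 0 0 0 0 0 20;0 0 -0.02 0 0 0 20;0 0 -0.05 0 0 0 20;0 0 -0.09 0 0 0 20;0 0 -0.13 0 0 0 20;0 0 -0.13 0 0 0 20;0 0 -0.13 0 0 0 20"}}

```text
time_s: 24.8
ee_pos: [601.9, -20.4, 182.8]
ee_rot: [160.4, -0.0, 95.0]
force: [0.3, -0.5, 0.6]
gripper_width: 18.2
gripper_force: 0.0
```

Run:
```python
from h import *
row((429,301,125),Rt(82.4))
```

```text
row 0.3352 -0.1553 0.0064  19.49 -2.20 12.47 rows>=8.9
```

>>> {"api": "send_rows", "payload": {"targets": "0.037 -0.017 0.001 2.2 -0.2 1.4 20;0.075 -0.035 0.001 4.3 -0.5 2.8 20;0.112 -0.052 0.002 6.5 -0.7 4.2 20;0.149 -0.069 0.003 8.7 -1 5.6 20;0.186 -0.086 0.004 10.8 -1.2 7 20;0.224 -0.104 0.004 13 -1.5 8.4 20;0.261 -0.121 0.005 15.2 -1.7 9.8 20;0.298 -0.138 0.006 17.3 -2 11.1 20;0.335 -0.155 0.006 19.5 -2.2 12.5 20;0.335 -0.155 0.006 19.5 -2.2 12.5 20;0.335 -0.155 0.006 19.5 -2.2 12.5 20"}}

```text
time_s: 25.72
ee_pos: [426.3, 301.8, 121.2]
ee_rot: [-179.5, 0.2, 82.6]
force: [0.7, -0.6, 0.1]
gripper_width: 18.0
gripper_force: 0.0
```

>>> {"api": "send_rows", "payload": {"targets": "0 0 0 0 0 0 20;0 0 0 0 0 0 20;0 0 0 0 0 0 20;0 0 0 0 0 0 20"}}

```text
time_s: 26.05
ee_pos: [428.0, 299.9, 123.6]
ee_rot: [-179.7, 0.0, 82.3]
force: [-1.1, 0.4, 0.2]
gripper_width: 18.4
gripper_force: 0.0
```

Run:
```python
from h import *
print(env.state()["ee_pos"]);platecol();row((429,301,52),Rt(82.4))
```

```text
[428.  299.9 123.6]
copper (320.6665954589844, 234.99606323242188) (52.19948959350586, 8.140548706054688) [[430.5 314.1 106. ]]
row 0.0011 0.0013 0.0717  -0.34 0.00 -0.11 rows>=1.7
```

>>> {"api": "send_rows", "payload": {"targets": "0.001 0.001 0.03 -0.3 0 0 20;0.001 0.001 0.06 -0.3 0 0 20;0.001 0.001 0.072 -0.3 0 0 20;0.001 0.001 0.072 -0.3 0 0 20;0.001 0.001 0.072 -0.3 0 0 20;0.001 0.001 0.072 -0.3 0 0 0;0.001 0.001 0.072 -0.3 0 0 0;0.001 0.001 0.072 -0.3 0 0 0;0.001 0.001 0.072 -0.3 0 0 0;0.001 0.001 0.072 -0.3 0 0 0"}}

```text
time_s: 26.93
ee_pos: [429.0, 302.5, 52.9]
ee_rot: [180.0, -0.1, 82.4]
force: [-1.0, -0.6, 5.8]
gripper_width: 4.9
gripper_force: 40.0
```

>>> {"api": "send_rows", "payload": {"targets": "0 0 -0.015 0 0 0 0;0 0 -0.04 0 0 0 0;0 0 -0.07 0 0 0 0;0 0 -0.1 0 0 0 0;0 0 -0.13 0 0 0 0;0 0 -0.13 0 0 0 0;0 0 -0.13 0 0 0 0;0 0 -0.13 0 0 0 0"}}

```text
time_s: 27.6
ee_pos: [427.4, 301.2, 180.3]
ee_rot: [-179.8, 0.1, 82.4]
force: [-0.8, -0.4, -2.0]
gripper_width: 4.6
gripper_force: 40.0
```

Run:
```python
from h import *
row(*rackpose(70,15,15,up=100))
```

```text
row -0.2223 0.2188 0.0228  -15.12 1.75 -12.58 rows>=7.5
```

>>> {"api": "send_rows", "payload": {"targets": "-0.025 0.024 0.003 -1.7 0.2 -1.4 0;-0.049 0.049 0.005 -3.4 0.4 -2.8 0;-0.074 0.073 0.008 -5 0.6 -4.2 0;-0.099 0.097 0.01 -6.7 0.8 -5.6 0;-0.123 0.122 0.013 -8.4 1 -7 0;-0.148 0.146 0.015 -10 1.2 -8.4 0;-0.173 0.17 0.018 -11.8 1.4 -9.8 0;-0.198 0.194 0.02 -13.4 1.6 -11.2 0;-0.222 0.219 0.023 -15.1 1.75 -12.6 0;-0.222 0.219 0.023 -15.1 1.75 -12.6 0;-0.222 0.219 0.023 -15.1 1.75 -12.6 0;-0.222 0.219 0.023 -15.1 1.75 -12.6 0"}}

```text
time_s: 28.6
ee_pos: [614.3, 52.8, 156.0]
ee_rot: [165.2, -0.1, 95.0]
force: [0.1, -0.2, -2.1]
gripper_width: 4.4
gripper_force: 40.0
```

>>> {"api": "send_rows", "payload": {"targets": "0 0 0 0 0 0 0;0 0 0 0 0 0 0;0 0 0 0 0 0 0;0 0 0 0 0 0 0"}}

```text
time_s: 28.93
ee_pos: [615.7, 53.6, 158.4]
ee_rot: [164.9, -0.1, 95.1]
force: [-0.0, 1.2, -3.2]
gripper_width: 4.8
gripper_force: 40.0
```

Run:
```python
from h import *
row(*rackpose(70,15,20))
```

```text
row -0.0018 -0.0002 0.0960  0.11 -0.10 0.06 rows>=2.3
```

>>> {"api": "send_rows", "payload": {"targets": "-0.001 0 0.03 0 0 0 0;-0.002 0 0.06 0 0 0 0;-0.002 -0.001 0.085 0 0 0 0;-0.002 -0.002 0.096 0.3 0 0 0;-0.002 -0.002 0.098 0.3 0 0 0;-0.002 -0.002 0.1 0.3 0 0 0;-0.002 -0.002 0.1 0.3 0 0 0;-0.002 -0.002 0.1 0.3 0 0 0;-0.002 -0.002 0.1 0.3 0 0 0"}}

```text
time_s: 29.68
ee_pos: [641.0, 53.1, 62.9]
ee_rot: [165.0, -0.1, 95.1]
force: [0.6, 0.0, -1.7]
gripper_width: 5.0
gripper_force: 40.0
```

Run:
```python
from h import *
row(*rackpose(70,19.3,13))
```

```text
row 0.0011 -0.0050 0.0042  -4.34 -0.07 -0.00 rows>=0.6
```

>>> {"api": "send_rows", "payload": {"targets": "0.001 -0.002 0.002 -2 0 0 0;0.001 -0.0045 0.0035 -4.3 0 0 0;0.001 -0.005 0.0045 -4.3 0 0 0;0.001 -0.005 0.0045 -4.3 0 0 0;0.001 -0.005 0.005 -4.3 0 0 0;0.001 -0.005 0.005 -4.3 0 0 0"}}

```text
time_s: 30.18
ee_pos: [637.4, 53.9, 57.1]
ee_rot: [160.8, -0.1, 95.1]
force: [-4.7, 0.4, 7.7]
gripper_width: 5.1
gripper_force: 40.0
```

>>> {"api": "send_rows", "payload": {"targets": "0 0 0 0 0 0 8;0 0 0 0 0 0 14;0 0 0 0 0 0 20;0 0 0 0 0 0 20;0 0 0 0 0 0 20;0 0 -0.02 0 0 0 20;0 0 -0.05 0 0 0 20;0 0 -0.09 0 0 0 20;0 0 -0.13 0 0 0 20;0 0 -0.13 0 0 0 20;0 0 -0.13 0 0 0 20"}}

```text
time_s: 31.1
ee_pos: [595.4, 49.9, 181.1]
ee_rot: [160.6, -0.1, 95.1]
force: [0.1, -0.2, -0.5]
gripper_width: 18.1
gripper_force: 0.0
```

Run:
```python
from h import *
# block: top corners in scene picture by mask
S=eyes.grab_frame("scene");T=eyes.grab_frame("side")
for f,(x0,y0,x1,y1) in((S,(305,190,350,235)),(T,(345,225,392,265))):
    h=cv2.cvtColor(f["image"],cv2.COLOR_BGR2HSV)[y0:y1,x0:x1]
    m=cv2.inRange(h,(0,0,60),(180,50,255)); c,_=cv2.findContours(m,cv2.RETR_EXTERNAL,cv2.CHAIN_APPROX_NONE)
    k=max(c,key=cv2.contourArea); a=cv2.approxPolyDP(cv2.convexHull(k),2,True).reshape(-1,2)+[x0,y0]; print(a.tolist(),h[m>0][:,2].max())
    print(onz(f,a,44)[:,:2].tolist()); 
W=np.load("w8.npy",allow_pickle=True).item()
h=cv2.cvtColor(W["image"],cv2.COLOR_BGR2HSV); v=h[205:290,70:180]; m=cv2.inRange(v,(0,0,150),(180,50,255))
c,_=cv2.findContours(m,cv2.RETR_EXTERNAL,cv2.CHAIN_APPROX_NONE);k=max(c,key=cv2.contourArea)
q=cv2.boxPoints(cv2.minAreaRect(k))+[70,205];P=onz(W,q,44);print(q,P,P.mean(0),np.linalg.norm(np.diff(P,axis=0),axis=1))
# lever tip & line in w8
m=cv2.inRange(h,(0,170,110),(6,255,255)); m[:355]=0;m[395:]=0;m[:,:100]=0;m[:,200:]=0
M=cv2.moments(m); print("tip",onz(W,[(M["m10"]/M["m00"],M["m01"]/M["m00"])],20))
row((470,-140,150),Rt(82.4))
```

```text
[[307, 190], [315, 190], [343, 210], [349, 227], [347, 234], [330, 234], [312, 225], [305, 199]] 181
[[458.7094176547737, -218.30016867239965], [443.93975260704013, -206.97371742265466], [432.51064750292653, -118.72256305039389], [454.15920978954864, -72.1456163027247], [470.33249352752506, -59.6174084644897], [499.3347771812535, -81.87392113858078], [514.565147169496, -125.71984213806854], [479.7328293290479, -197.9115720107011]]
[[374, 231], [382, 240], [381, 256], [359, 262], [351, 252], [351, 236]] 255
[[443.3033718954485, -181.77560730375262], [424.7458797764608, -148.43185042447067], [425.73257979580666, -89.67423305833893], [470.3203597812429, -64.00541062862726], [489.1063516015996, -96.68744386276478], [493.30045355456974, -156.15292132546233]]
[[ 80.2 242.1]
 [135.  218. ]
 [153.6 260.4]
 [ 98.8 284.5]] [[ 423.8 -143.7   44. ]
 [ 477.7 -114.8   44. ]
 [ 495.2 -154.4   44. ]
 [ 440.4 -185.1   44. ]] [ 459.3 -149.5   44. ] [61.2 43.3 62.8]
tip [[ 465.6 -300.9   20. ]]
row -0.1782 -0.1409 -0.0203  18.93 -2.18 12.54 rows>=5.5
```

The block's centre is about (459,−148) with its long side at 28°, and it measures 61×43 mm, as it should. The lever tip is at (465.5,−300). I check clearance to the blue look-alike and the scope foot, then go.

Run:
```python
from h import *
S=eyes.grab_frame("scene")
print("blue",onz(S,[(355,172.5),(372,176),(365,191),(349,188)],44).tolist())
print("foot",onz(S,[(223.75,207.5),(241.25,230),(275,215)],8).tolist())
row((459,-148,110),Rt(118))
```

```text
blue [[331.26023744321265, -195.4953213130541, 44.0], [306.7812770093095, -161.504091814822, 44.0], [353.5843518271048, -133.73691513626295, 44.0], [376.8312016768674, -163.89053335022822, 44.000000000000114]]
foot [[628.0724641360716, -320.7102640491761, 8.0], [632.0643586532656, -236.216672178885, 8.000000000000114], [545.5509153845242, -227.2473336135928, 8.000000000000114]]
row -0.1853 -0.1644 0.0133  18.69 3.71 -22.74 rows>=5.9
```

>>> {"api": "send_rows", "payload": {"targets": "-0.031 -0.027 0 3.1 0.6 -3.8 80;-0.062 -0.055 0 6.2 1.2 -7.6 80;-0.093 -0.082 0 9.3 1.8 -11.4 80;-0.124 -0.11 0.004 12.5 2.5 -15.2 80;-0.155 -0.137 0.008 15.6 3.1 -19 80;-0.185 -0.164 0.013 18.7 3.7 -22.7 80;-0.185 -0.164 0.013 18.7 3.7 -22.7 80;-0.185 -0.164 0.013 18.7 3.7 -22.7 80;-0.185 -0.164 0.013 18.7 3.7 -22.7 80;-0.185 -0.164 0.013 18.7 3.7 -22.7 80;-0.185 -0.164 0.013 18.7 3.7 -22.7 80"}}

```text
time_s: 32.17
ee_pos: [460.8, -146.8, 111.8]
ee_rot: [179.8, 0.1, 118.0]
force: [0.2, -0.0, -0.7]
gripper_width: 72.7
gripper_force: 0.0
```

Run:
```python
from h import *
s=env.state();print(s["ee_pos"],s["qpos"])
W=eyes.grab_frame("wrist"); cv2.imwrite("pics/w9.png",W["image"])
h=cv2.cvtColor(W["image"],cv2.COLOR_BGR2HSV); m=cv2.inRange(h,(0,0,150),(180,50,255)); m[:170]=0; m[330:]=0;m[:,:200]=0;m[:,440:]=0
c,_=cv2.findContours(m,cv2.RETR_EXTERNAL,cv2.CHAIN_APPROX_NONE);k=max(c,key=cv2.contourArea)
q=cv2.boxPoints(cv2.minAreaRect(k));P=onz(W,q,44);print(cv2.contourArea(k),q.tolist(),P.tolist(),P.mean(0))
row((459,-148,-5),Rt(118))
```

```text
[ 460.8 -146.8  111.8] [-19.1  13.1 107.    0.1  59.8 -47.2]
4753.5 [[273.0, 209.0], [357.0, 209.0], [357.0, 267.0], [273.0, 267.0]] [[423.1732695196943, -144.25260687788864, 44.0], [474.73193687080976, -116.87236295034488, 44.0], [495.5185983512672, -153.89862104130776, 44.0], [441.98817474412283, -182.31560798326893, 44.0]] [ 458.9 -149.3   44. ]
row 0.0000 -0.0025 0.1169  0.18 0.10 0.04 rows>=2.8
```

Near view: block rectangle columns 273–357, rows 209–267, square to the fingers and centred at (459,−149). I go down and grip.

>>> {"api": "send_rows", "payload": {"targets": "0 -0.0025 0.035 0.2 0 0 80;0 -0.0025 0.07 0.2 0 0 80;0 -0.0025 0.1 0.2 0 0 80;0 -0.0025 0.117 0.2 0 0 80;0 -0.0025 0.117 0.2 0 0 80;0 -0.0025 0.117 0.2 0 0 80;0 -0.0025 0.117 0.2 0 0 50;0 -0.0025 0.117 0.2 0 0 50;0 -0.0025 0.117 0.2 0 0 50;0 -0.0025 0.117 0.2 0 0 50;0 -0.0025 0.117 0.2 0 0 50;0 -0.0025 0.117 0.2 0 0 50", "grip_force": 55}}

```text
time_s: 33.22
ee_pos: [459.1, -149.3, -3.8]
ee_rot: [180.0, 0.2, 118.0]
force: [-1.0, -1.2, 7.1]
gripper_width: 59.0
gripper_force: 55.0
```

>>> {"api": "send_rows", "payload": {"targets": "0 0 -0.01 0 0 0 50;0 0 -0.03 0 0 0 50;0 0 -0.05 0 0 0 50;0 0 -0.05 0 0 0 50;0 0 -0.05 0 0 0 50;0 0 -0.05 0 0 0 50"}}

```text
time_s: 33.72
ee_pos: [457.1, -148.2, 43.4]
ee_rot: [-179.8, -0.1, 118.0]
force: [0.4, 1.3, -9.9]
gripper_width: 59.1
gripper_force: 55.0
```

```bash
cat >> h.py <<'E'
C=np.array([583.5,-280.0,0]); tip=np.array([465.5,-300.,0]); l=(tip-C)/np.linalg.norm(tip-C); n=np.array([l[1],-l[0],0])
psiL=90+np.degrees(np.arctan2(-l[1],-l[0]))
E
python3 - <<'E'
from h import *
T=C+l*100+n*34; print(T,psiL)
row((T[0],T[1],55),Rt(psiL))
E
```

```text
[ 479.2 -263.2    0. ] 99.61972779969885
row -0.1120 -0.0344 -0.0116  -0.17 -0.03 18.33 rows>=2.8
```

>>> {"api": "send_rows", "payload": {"targets": "-0.028 -0.009 -0.012 0 0 4.6 50;-0.056 -0.017 -0.012 0 0 9.2 50;-0.084 -0.026 -0.012 0 0 13.8 50;-0.112 -0.034 -0.012 0 0 18.3 50;-0.112 -0.034 -0.012 0 0 18.3 50;-0.112 -0.034 -0.012 0 0 18.3 50;-0.112 -0.034 -0.012 0 0 18.3 50;-0.112 -0.034 -0.012 0 0 18.3 50"}}

```text
time_s: 34.38
ee_pos: [479.6, -262.2, 55.4]
ee_rot: [-179.8, -0.1, 99.7]
force: [-0.4, 0.1, -9.1]
gripper_width: 59.1
gripper_force: 55.0
```

Run:
```python
from h import *
T=C+l*100+n*34; print(env.state()["ee_pos"])
row((T[0],T[1],3),Rt(psiL))
S=eyes.grab_frame("scene");h=cv2.cvtColor(S["image"],cv2.COLOR_BGR2HSV)
m=cv2.inRange(h,(0,140,90),(8,255,255));m[:160]=0;m[200:]=0;m[:,:270]=0;m[:,300:]=0
M=cv2.moments(m);print(M["m00"]/255); 
if M["m00"]: print("tip",(M["m10"]/M["m00"],M["m01"]/M["m00"]),onz(S,[(M["m10"]/M["m00"],M["m01"]/M["m00"])],20))
```

```text
[ 479.6 -262.2   55.4]
row -0.0010 -0.0004 0.0524  -0.19 -0.06 0.08 rows>=1.3
0.0
```

>>> {"api": "send_rows", "payload": {"targets": "0 0 0.025 0 0 0 50;0 0 0.045 -0.2 0 0 50;-0.001 0 0.053 -0.2 0 0 50;-0.001 0 0.056 -0.2 0 0 50;-0.001 0 0.057 -0.2 0 0 50;-0.001 0 0.058 -0.2 0 0 50;-0.001 0 0.058 -0.2 0 0 50;-0.001 0 0.058 -0.2 0 0 50"}}

```text
time_s: 35.1
ee_pos: [481.9, -265.0, -0.2]
ee_rot: [179.7, 0.2, 99.7]
force: [-0.3, 0.1, -8.8]
gripper_width: 59.6
gripper_force: 55.0
```

Run:
```python
from h import *
s=env.state(); d=s["ee_pos"]-C; print(s["ee_pos"],s["force"],"r",d@l,"off",d@n)
```

```text
[ 481.9 -265.    -0.2] [-0.3  0.1 -8.8] r 97.6719357170608 off 31.751105785213028
```

>>> {"api": "send_rows", "payload": {"targets": "0 0 0.0015 0 0 0 50;0 0 0.003 0 0 0 50;0 0 0.0035 0 0 0 50;0 0 0.004 0 0 0 50;0 0 0.004 0 0 0 50"}}

```text
time_s: 35.52
ee_pos: [481.6, -264.9, -3.7]
ee_rot: [179.8, 0.1, 99.7]
force: [-1.7, 1.3, 6.4]
gripper_width: 59.8
gripper_force: 55.0
```

Run:
```python
from h import *
s=env.state(); d=s["ee_pos"]-C; print(s["ee_pos"],s["force"],"r",d@l,"off",d@n)
```

```text
[ 481.6 -264.9   -3.7] [-1.7  1.3  6.4] r 97.9214418618128 off 31.89129276856362
```

>>> {"api": "send_rows", "payload": {"targets": "0 0 0 0 0 0 75;0 0 0 0 0 0 75;0 0 0 0 0 0 75;0 0 0 0 0 0 75;0 0 -0.03 0 0 0 75;0 0 -0.065 0 0 0 75;0 0 -0.1 0 0 0 75;0.04 0 -0.12 0 0 0 75;0.08 0 -0.12 0 0 0 75;0.12 0 -0.12 0 0 0 75;0.15 0 -0.12 0 0 0 75;0.15 0 -0.12 0 0 0 75"}}

```text
time_s: 36.52
ee_pos: [453.8, -112.3, 114.8]
ee_rot: [179.9, -0.1, 99.9]
force: [0.3, 0.6, -0.1]
gripper_width: 68.3
gripper_force: 0.0
```

Run:
```python
from h import *
S=eyes.grab_frame("scene");T=eyes.grab_frame("side")
cv2.imwrite("pics/b1.png",np.hstack([cv2.resize(f["image"][a:a+80,b:b+90],(400,356),interpolation=cv2.INTER_CUBIC) for f,a,b in((S,160,225),(T,175,295))]))
for f,(x0,y0,x1,y1) in((S,(262,165,305,200)),(T,(340,195,385,230))):
    h=cv2.cvtColor(f["image"],cv2.COLOR_BGR2HSV);m=cv2.inRange(h,(0,130,90),(10,255,255));k=np.zeros_like(m);k[y0:y1,x0:x1]=m[y0:y1,x0:x1]
    M=cv2.moments(k);print(M["m00"]/255)
    if M["m00"]: p=(M["m10"]/M["m00"],M["m01"]/M["m00"]);print("tip",p,onz(f,[p],20),"start px",proj(f,[(465.5,-300,20)]))
```

```text
0.0
0.0
```

View pics/b1.png

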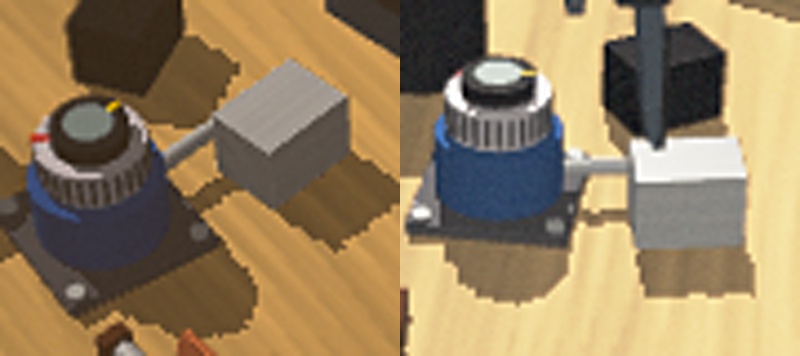

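In both crops the block stands right beside the lever, clear of the scope foot. The red tick is still far left and the yellow line is along the lever. From the earlier rays, about 135° clockwise remains. Now I go to the ring, turned back so that one sweep suffices.

Run:
```python
from h import *
row((C[0],C[1],110),Rt(134))
```

```text
row -0.1832 0.0979 0.0058  0.18 0.20 -34.20 rows>=5.0
```

>>> {"api": "send_rows", "payload": {"targets": "-0.03 0.016 0 0 0 -5.7 80;-0.061 0.033 0 0 0 -11.4 80;-0.092 0.049 0 0 0 -17.1 80;-0.122 0.065 0 0 0 -22.8 80;-0.153 0.082 0.003 0 0 -28.5 80;-0.183 0.098 0.006 0.2 0.2 -34.2 80;-0.183 0.098 0.006 0.2 0.2 -34.2 80;-0.183 0.098 0.006 0.2 0.2 -34.2 80;-0.183 0.098 0.006 0.2 0.2 -34.2 80;-0.183 0.098 0.006 0.2 0.2 -34.2 80;-0.183 0.098 0.006 0.2 0.2 -34.2 80"}}

```text
time_s: 37.53
ee_pos: [582.4, -280.2, 109.6]
ee_rot: [-180.0, -0.1, 133.9]
force: [-0.4, 0.4, 0.7]
gripper_width: 73.2
gripper_force: 0.0
```

Run:
```python
from h import *
W=eyes.grab_frame("wrist"); s=env.state(); print(s["ee_pos"],s["qpos"])
# barrel top: dark circle, yellow/red pixels
h=cv2.cvtColor(W["image"],cv2.COLOR_BGR2HSV)
for n,lo,hi,z in(("yel",(22,150,150),(35,255,255),80),("red",(0,150,120),(6,255,255),70)):
    m=cv2.inRange(h,lo,hi);m[:150]=0;m[340:]=0;m[:,:200]=0;m[:,440:]=0
    c,_=cv2.findContours(m,cv2.RETR_EXTERNAL,cv2.CHAIN_APPROX_NONE)
    for k in c:
        if len(k)>3: u=k.reshape(-1,2).mean(0); print(n,len(k),u,onz(W,[u],z))
# blue housing circle
m=cv2.inRange(h,(105,120,40),(125,255,255)); ys,xs=np.nonzero(m[150:300,200:440]);print("blue",len(xs),xs.min()+200,xs.max()+200,ys.min()+150)
print("pred housing",proj(W,[C+[0,36,46],C+[0,-36,46],C+[36,0,46],C+[-36,0,46],C+[0,0,80]]))
cv2.imwrite("pics/w10.png",W["image"])
row((C[0],C[1],30),Rt(134))
```

```text
[ 582.5 -280.1  109.7] [-26.7  27.2  85.2  -0.   67.6 -70.6]
yel 26 [301.  242.3] [[ 570.1 -283.5   80. ]]
red 26 [330.4 292. ] [[ 608.7 -297.    70. ]]
blue 953 273 373 193
pred housing [[357.3 202.2]
 [285.8 274.3]
 [357.1 273. ]
 [282.7 203.7]
 [320.7 253. ]]
row -0.0007 0.0008 0.0797  -0.03 -0.06 -0.12 rows>=1.9
```

Ring tick and yellow line are consistent with an axis near (585.5,−280). The tick is at about −36° and the line at about −170°, so about 134° to turn. I descend round the ring and grip.

>>> {"api": "send_rows", "payload": {"targets": "-0.002 0.002 0.03 0 0 0 80;-0.002 0.002 0.055 0 0 0 80;-0.002 0.002 0.07 0 0 0 80;-0.002 0.002 0.08 0 0 0 80;-0.002 0.002 0.08 0 0 0 80;-0.002 0.002 0.08 0 0 0 80;-0.002 0.002 0.08 0 0 0 80"}}

```text
time_s: 38.17
ee_pos: [586.6, -281.0, 30.7]
ee_rot: [180.0, 0.1, 133.9]
force: [-0.4, -0.1, 0.4]
gripper_width: 72.8
gripper_force: 0.0
```

>>> {"api": "send_rows", "payload": {"targets": "0 0 0 0 0 0 50;0 0 0 0 0 0 50;0 0 0 0 0 0 50;0 0 0 0 0 0 50;0 0 0 0 0 0 50", "grip_force": 40}}

```text
time_s: 38.58
ee_pos: [586.7, -281.1, 31.6]
ee_rot: [180.0, 0.1, 133.9]
force: [-0.9, 0.8, 8.4]
gripper_width: 46.4
gripper_force: 4.2
```

The width went past 58 mm, so the tips are above the ring: the tip offset is larger than I assumed. I open and feel down onto the housing top (z 46) to calibrate it.

>>> {"api": "send_rows", "payload": {"targets": "0 0 0 0 0 0 72;0 0 0 0 0 0 72;0 0 0 0 0 0 72;0 0 0 0 0 0 72;0 0 0.003 0 0 0 72;0 0 0.006 0 0 0 72;0 0 0.006 0 0 0 72;0 0 0.006 0 0 0 72"}}

```text
time_s: 39.25
ee_pos: [585.1, -280.5, 22.4]
ee_rot: [-179.9, -0.2, 133.9]
force: [0.7, 0.2, 0.9]
gripper_width: 65.7
gripper_force: 0.0
```

>>> {"api": "send_rows", "payload": {"targets": "0 0 0.002 0 0 0 72;0 0 0.004 0 0 0 72;0 0 0.004 0 0 0 72;0 0 0.004 0 0 0 72"}}

```text
time_s: 39.58
ee_pos: [585.5, -280.6, 19.0]
ee_rot: [-180.0, -0.1, 133.9]
force: [-0.7, 0.3, 0.0]
gripper_width: 65.6
gripper_force: 0.0
```

>>> {"api": "send_rows", "payload": {"targets": "0 0 0.002 0 0 0 72;0 0 0.004 0 0 0 72;0 0 0.004 0 0 0 72;0 0 0.004 0 0 0 72"}}

```text
time_s: 39.92
ee_pos: [585.5, -280.6, 15.0]
ee_rot: [-180.0, -0.1, 133.9]
force: [0.3, -0.1, -0.3]
gripper_width: 65.5
gripper_force: 0.0
```

>>> {"api": "send_rows", "payload": {"targets": "0 0 0.002 0 0 0 72;0 0 0.003 0 0 0 72;0 0 0.003 0 0 0 72;0 0 0.003 0 0 0 72"}}

```text
time_s: 40.25
ee_pos: [585.6, -280.6, 12.1]
ee_rot: [-180.0, -0.1, 133.9]
force: [-0.1, 0.5, -0.4]
gripper_width: 65.7
gripper_force: 0.0
```

>>> {"api": "send_rows", "payload": {"targets": "0 0 0.002 0 0 0 72;0 0 0.003 0 0 0 72;0 0 0.003 0 0 0 72;0 0 0.003 0 0 0 72"}}

```text
time_s: 40.58
ee_pos: [585.6, -280.6, 9.1]
ee_rot: [-180.0, -0.1, 133.9]
force: [-0.3, -0.1, 0.1]
gripper_width: 65.8
gripper_force: 0.0
```

>>> {"api": "send_rows", "payload": {"targets": "0 0 0 0 0 0 58;0 0 0 0 0 0 58;0 0 0 0 0 0 58;0 0 0 0 0 0 58;0 0 0 0 0 0 58", "grip_force": 15}}

```text
time_s: 41.0
ee_pos: [585.5, -280.8, 9.3]
ee_rot: [-179.9, -0.1, 133.9]
force: [-0.9, -1.3, 0.9]
gripper_width: 57.6
gripper_force: 15.0
```

It grips at 57.6 mm with the pads on the ring. I turn clockwise (+ about tool z) in steps.

>>> {"api": "send_rows", "payload": {"targets": "0 0 0 0 0 0 58;0 0 0 0 0 0 58;0 0 0 0 0 3 58;0 0 0 0 0 8 58;0 0 0 0 0 13 58;0 0 0 0 0 18 58;0 0 0 0 0 23 58;0 0 0 0 0 28 58;0 0 0 0 0 33 58;0 0 0 0 0 38 58;0 0 0 0 0 40 58;0 0 0 0 0 40 58", "grip_force": 45}}

```text
time_s: 42.0
ee_pos: [586.1, -280.6, 9.2]
ee_rot: [-180.0, -0.0, 93.8]
force: [0.0, 0.0, -0.7]
gripper_width: 57.1
gripper_force: 45.0
```

```bash
cat >> h.py <<'E'
def ticks():
    S=eyes.grab_frame("scene");h=cv2.cvtColor(S["image"],cv2.COLOR_BGR2HSV)
    for n,lo,hi,z in(("yel",(22,140,120),(35,255,255),80),("red",(0,140,100),(8,255,255),70)):
        m=cv2.inRange(h,lo,hi);k=np.zeros_like(m);k[175:207,228:266]=m[175:207,228:266]
        M=cv2.moments(k,True)
        if M["m00"]: p=(M["m10"]/M["m00"],M["m01"]/M["m00"]); P=onz(S,[p],z)[0]; d=P-[585.5,-280,0]; print(n,M["m00"],p,P,"az",np.degrees(np.arctan2(d[1],d[0])))
E
python3 - <<'E'
from h import *
s=env.state();print(s["torque"],s["force"],s["qpos"]);ticks()
E
```

```text
[-0.2 -0.1 -0.1] [ 0.   0.  -0.7] [-26.6  32.6  91.6   0.   55.8 -30.4]
yel 4.0 (250.0, 183.5) [ 569.2 -283.9   80. ] az -166.41815365977376
```

The yellow line stays at (250,183.5), so the barrel holds. I continue to 94° more.

>>> {"api": "send_rows", "payload": {"targets": "0 0 0 0 0 5 58;0 0 0 0 0 10 58;0 0 0 0 0 15 58;0 0 0 0 0 20 58;0 0 0 0 0 25 58;0 0 0 0 0 30 58;0 0 0 0 0 35 58;0 0 0 0 0 40 58;0 0 0 0 0 45 58;0 0 0 0 0 50 58;0 0 0 0 0 50 58;0 0 0 0 0 50 58"}}

```text
time_s: 43.05
ee_pos: [586.8, -280.9, 9.3]
ee_rot: [180.0, -0.0, 44.0]
force: [3.4, -1.6, -2.6]
gripper_width: 57.1
gripper_force: 45.0
```

>>> {"api": "send_rows", "payload": {"targets": "0 0 0 0 0 5 58;0 0 0 0 0 10 58;0 0 0 0 0 15 58;0 0 0 0 0 20 58;0 0 0 0 0 25 58;0 0 0 0 0 30 58;0 0 0 0 0 35 58;0 0 0 0 0 40 58;0 0 0 0 0 43 58;0 0 0 0 0 43 58;0 0 0 0 0 43 58"}}

```text
time_s: 43.97
ee_pos: [587.1, -281.6, 9.3]
ee_rot: [179.9, -0.1, 1.0]
force: [4.1, -3.6, -3.3]
gripper_width: 57.2
gripper_force: 45.0
```

>>> {"api": "send_rows", "payload": {"targets": "0 0 0 0 0 0 72;0 0 0 0 0 0 72;0 0 0 0 0 0 72;0 0 0 0 0 0 72;0 0 -0.03 0 0 0 72;0 0 -0.06 0 0 0 72;0 0 -0.1 0 0 0 72;0 0 -0.13 0 0 0 72;0 0 -0.16 0 0 0 72;0 0 -0.16 0 0 0 72;0 0 -0.16 0 0 0 72"}}

```text
time_s: 44.88
ee_pos: [586.6, -281.1, 171.5]
ee_rot: [179.9, -0.1, 0.9]
force: [-0.6, 0.3, -0.6]
gripper_width: 65.6
gripper_force: 0.0
```

Run:
```python
from h import *
s=env.state();print(s["ee_pos"],s["qpos"]);ticks()
W=eyes.grab_frame("wrist");h=cv2.cvtColor(W["image"],cv2.COLOR_BGR2HSV)
for n,lo,hi,z in(("yel",(22,150,150),(35,255,255),80),("red",(0,150,110),(6,255,255),70)):
    m=cv2.inRange(h,lo,hi);m[:190]=0;m[340:]=0;m[:,:200]=0;m[:,440:]=0
    c,_=cv2.findContours(m,cv2.RETR_EXTERNAL,cv2.CHAIN_APPROX_NONE)
    for k in c:
        if len(k)>3:
            u=k.reshape(-1,2).mean(0); P=onz(W,[u],z)[0];d=P-[585.5,-280,0];print(n,len(k),u,P,"az",np.degrees(np.arctan2(d[1],d[0])),np.hypot(*d[:2]))
print("start tip px",proj(W,[(465.5,-300,20)]))
```

```text
[ 586.6 -281.1  171.5] [-26.6  25.2  79.4  -0.   75.2  62.5]
yel 4.0 (250.0, 183.5) [ 569.2 -283.9   80. ] az -166.41815365977376
red 3.0 (253.66666666666666, 183.66666666666666) [ 558.2 -287.7   70. ] az -164.29190620163683
yel 21 [324.2 249.8] [ 569.9 -282.9   80. ] az -169.54618120300057 15.850221041655423
red 20 [327.9 257.8] [ 560.4 -286.    70. ] az -166.48432590779467 25.846572648169346
start tip px [[339.4 334.8]]
```

Red tick and yellow line now agree within about 3° (wrist azimuths −166.5° and −169.5°), inside the ±10° tolerance, and the barrel hasn't moved measurably. Back to the lid.

Run:
```python
from h import *
row((437,65,150),Rt(82.4))
```

```text
row -0.1425 -0.3474 0.0192  -0.23 0.10 -81.52 rows>=11.4
```

>>> {"api": "send_rows", "payload": {"targets": "-0.013 -0.032 0 0 0 -7 60;-0.026 -0.063 0 0 0 -14 60;-0.039 -0.095 0 0 0 -21 60;-0.052 -0.126 0 0 0 -28 60;-0.065 -0.158 0 0 0 -35 60;-0.078 -0.19 0 0 0 -42 60;-0.091 -0.221 0 0 0 -49 60;-0.104 -0.253 0 0 0 -56 60;-0.117 -0.284 0 0 0 -63 60;-0.13 -0.316 0.01 0 0 -70 60;-0.142 -0.347 0.019 0 0 -77 60;-0.142 -0.347 0.019 0 0 -81.5 60"}}

```text
time_s: 45.98
ee_pos: [433.2, 67.9, 147.4]
ee_rot: [-179.4, -0.0, 82.9]
force: [-0.6, -0.4, -0.3]
gripper_width: 54.7
gripper_force: 0.0
```

>>> {"api": "send_rows", "payload": {"targets": "0 0 0 0 0 0 60;0 0 0 0 0 0 60;0 0 0 0 0 0 60;0 0 0 0 0 0 60"}}

```text
time_s: 46.32
ee_pos: [438.9, 63.3, 150.3]
ee_rot: [-179.9, -0.0, 82.2]
force: [-0.5, 0.1, 0.5]
gripper_width: 54.5
gripper_force: 0.0
```

Run:
```python
from h import *
s=env.state();print(s["ee_pos"],s["ee_rot"])
W=eyes.grab_frame("wrist");cv2.imwrite("pics/w11.png",W["image"]);h=cv2.cvtColor(W["image"],cv2.COLOR_BGR2HSV)
m=cv2.inRange(h,(18,140,200),(27,255,255))
c,_=cv2.findContours(m,cv2.RETR_EXTERNAL,cv2.CHAIN_APPROX_NONE)
for k in sorted(c,key=cv2.contourArea)[-3:]:
    (u,v),r=cv2.minEnclosingCircle(k);print("knob?",cv2.contourArea(k),u,v,r,onz(W,[(u,v)],38))
m=cv2.inRange(h,(4,110,50),(14,220,150));m[300:]=0
m=cv2.morphologyEx(m,cv2.MORPH_OPEN,np.ones((5,5)))
c,_=cv2.findContours(m,cv2.RETR_EXTERNAL,cv2.CHAIN_APPROX_NONE);k=max(c,key=cv2.contourArea)
q=cv2.boxPoints(cv2.minAreaRect(k));print("lid",cv2.contourArea(k),q.tolist());P=onz(W,q,12);print(P.tolist(),P.mean(0))
```

```text
[438.9  63.3 150.3] [-179.9   -0.    82.2]
knob? 0.0 302.0 159.0 9.999999747378752e-05 [[431.8 116.8  38. ]]
knob? 1.0 305.5 161.5 0.7072067856788635 [[434.3 114.5  38. ]]
knob? 811.5 301.03570556640625 148.5 18.086246490478516 [[432.3 124.9  38. ]]
lid 22696.5 [[184.99998474121094, 195.99996948242188], [184.99998474121094, 95.99999237060547], [418.99993896484375, 96.0], [418.99993896484375, 195.99996948242188]]
[[324.6269659175562, 98.27064923031095, 12.0], [342.16791707326644, 179.8775516089661, 12.0], [533.0122965902079, 153.26162139199195, 12.0], [526.2389935698668, 70.58077808822125, 12.0]] [431.5 125.5  12. ]
```

View pics/w11.png

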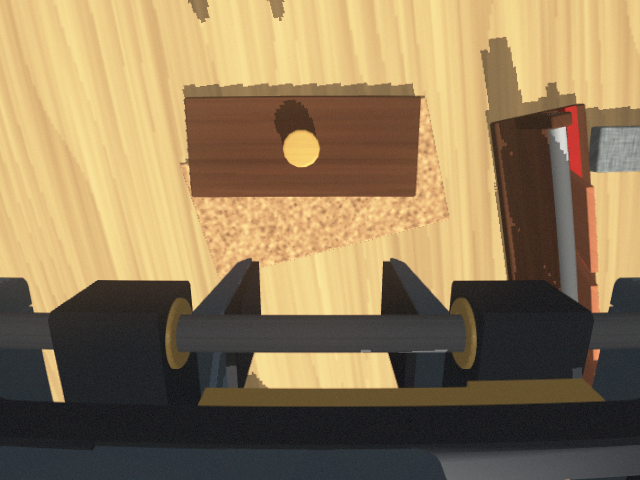

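The lid was knocked to about (432,125), flat and unrotated (knob at px (301,148), rectangle 185–419 × 96–196, square to the tool). I grip it a bit deeper this time.

Run:
```python
from h import *
row((432,125,40),Rt(82.3));row((432,125,-18),Rt(82.3))
```

```text
row 0.0601 -0.0151 0.1105  -0.09 -0.01 -0.08 rows>=3.0
row 0.0601 -0.0150 0.1685  -0.09 -0.01 -0.08 rows>=4.3
```

>>> {"api": "send_rows", "payload": {"targets": "0.03 -0.008 0 0 0 0 60;0.06 -0.015 0 0 0 0 60;0.06 -0.015 0.04 0 0 0 60;0.06 -0.015 0.08 0 0 0 60;0.06 -0.015 0.11 0 0 0 60;0.06 -0.015 0.11 0 0 0 60;0.06 -0.015 0.11 0 0 0 60;0.06 -0.015 0.11 0 0 0 60"}}

```text
time_s: 47.03
ee_pos: [433.4, 125.6, 42.1]
ee_rot: [179.9, -0.1, 82.3]
force: [0.1, 0.1, 0.5]
gripper_width: 55.0
gripper_force: 0.0
```

Run:
```python
from h import *
s=env.state();print(s["ee_pos"],s["ee_rot"])
W=eyes.grab_frame("wrist");h=cv2.cvtColor(W["image"],cv2.COLOR_BGR2HSV)
m=cv2.inRange(h,(18,140,200),(27,255,255));m[300:]=0
c,_=cv2.findContours(m,cv2.RETR_EXTERNAL,cv2.CHAIN_APPROX_NONE);k=max(c,key=cv2.contourArea)
(u,v),r=cv2.minEnclosingCircle(k);print("knob",cv2.contourArea(k),u,v,r,onz(W,[(u,v)],38))
row((432,125,-18),Rt(82.3))
```

```text
[433.4 125.6  42.1] [179.9  -0.1  82.3]
knob 810.5 317.5392150878906 266.7745056152344 24.750391006469727 [[432.2 125.4  38. ]]
row -0.0012 -0.0018 0.0606  0.15 -0.11 -0.00 rows>=1.5
```

>>> {"api": "send_rows", "payload": {"targets": "0 -0.0015 0.03 0 0 0 60;0 -0.0015 0.05 0 0 0 60;0 -0.0015 0.056 0 0 0 60;0 -0.0015 0.058 0 0 0 60;0 -0.0015 0.06 0 0 0 60;0 -0.0015 0.06 0 0 0 60;0 -0.0015 0.06 0 0 0 60"}}

```text
time_s: 47.67
ee_pos: [431.2, 126.1, -18.2]
ee_rot: [179.9, -0.1, 82.4]
force: [-0.1, -0.6, 0.8]
gripper_width: 54.2
gripper_force: 0.0
```

>>> {"api": "send_rows", "payload": {"targets": "0 0 0 0 0 0 15;0 0 0 0 0 0 15;0 0 0 0 0 0 15;0 0 0 0 0 0 15;0 0 0 0 0 0 15;0 0 0 0 0 0 15;0 0 0 0 0 0 15", "grip_force": 35}}

```text
time_s: 48.25
ee_pos: [430.4, 125.9, -19.1]
ee_rot: [-180.0, -0.0, 82.4]
force: [0.9, 0.3, 2.4]
gripper_width: 28.9
gripper_force: 35.0
```

Run:
```python
from h import *
s=env.state();print(s["ee_pos"],s["ee_rot"]); row((445.4,297.9,145),Rt(82.4))
```

```text
[430.4 125.9 -19.1] [-180.    -0.    82.4]
row 0.1725 -0.0081 -0.1640  -0.04 -0.03 -0.03 rows>=5.7
```

>>> {"api": "send_rows", "payload": {"targets": "0 0 -0.02 0 0 0 15;0 0 -0.05 0 0 0 15;0 0 -0.09 0 0 0 15;0 0 -0.13 0 0 0 15;0.03 -0.001 -0.164 0 0 0 15;0.065 -0.003 -0.164 0 0 0 15;0.1 -0.005 -0.164 0 0 0 15;0.135 -0.006 -0.164 0 0 0 15;0.16 -0.007 -0.164 0 0 0 15;0.173 -0.008 -0.164 0 0 0 15;0.173 -0.008 -0.164 0 0 0 15;0.173 -0.008 -0.164 0 0 0 15"}}

```text
time_s: 49.25
ee_pos: [444.5, 297.6, 143.8]
ee_rot: [-179.8, 0.1, 82.4]
force: [-0.3, -0.1, -2.0]
gripper_width: 29.1
gripper_force: 35.0
```

>>> {"api": "send_rows", "payload": {"targets": "0 0 0.015 0 0 0 15;0 0 0.03 0 0 0 15;0 0 0.04 0 0 0 15;0 0 0.04 0 0 0 15;0 0 0.04 0 0 0 15;0 0 0.04 0 0 0 15"}}

```text
time_s: 49.75
ee_pos: [445.8, 298.0, 105.4]
ee_rot: [-180.0, -0.1, 82.3]
force: [0.4, 0.2, -1.2]
gripper_width: 29.2
gripper_force: 35.0
```

Run:
```python
from h import *
s=env.state();print(s["ee_pos"],s["ee_rot"],s["force"]); row((445.7,298.3,91),Rt(82.4))
# where the lid's near-left/right edges and the box rim stand in the side view is not needed: check in scene by hue of lid
S=eyes.grab_frame("scene");h=cv2.cvtColor(S["image"],cv2.COLOR_BGR2HSV)
m=cv2.inRange(h,(4,110,40),(14,220,130));m[:270]=0;m[390:]=0;m[:,:420]=0
m=cv2.morphologyEx(m,cv2.MORPH_OPEN,np.ones((3,3)));c,_=cv2.findContours(m,cv2.RETR_EXTERNAL,cv2.CHAIN_APPROX_NONE);k=max(c,key=cv2.contourArea)
print(cv2.contourArea(k),cv2.boxPoints(cv2.minAreaRect(k)).tolist())
```

```text
[445.8 298.  105.4] [-180.    -0.1   82.3] [ 0.4  0.2 -1.2]
row 0.0003 -0.0001 0.0144  -0.03 -0.05 -0.08 rows>=0.3
2999.0 [[436.9326171875, 330.2921447753906], [529.1573486328125, 272.6517028808594], [557.1348876953125, 317.4157409667969], [464.91015625, 375.0561828613281]]
```

Now I lower onto the rim, then release.

>>> {"api": "send_rows", "payload": {"targets": "0 0 0.006 0 0 0 15;0 0 0.011 0 0 0 15;0 0 0.013 0 0 0 15;0 0 0.015 0 0 0 15;0 0 0.0165 0 0 0 15;0 0 0.0165 0 0 0 15;0 0 0.0165 0 0 0 15"}}

```text
time_s: 50.38
ee_pos: [445.0, 298.3, 88.9]
ee_rot: [-179.9, -0.0, 82.4]
force: [-2.6, -2.1, 4.9]
gripper_width: 29.1
gripper_force: 35.0
```

>>> {"api": "send_rows", "payload": {"targets": "0 0 0 0 0 0 60;0 0 0 0 0 0 60;0 0 0 0 0 0 60;0 0 0 0 0 0 60;0 0 0 0 0 0 60;0 0 -0.03 0 0 0 60;0 0 -0.06 0 0 0 60;0 0 -0.1 0 0 0 60;0 0 -0.12 0 0 0 60;0 0 -0.12 0 0 0 60;0 0 -0.12 0 0 0 60"}}

```text
time_s: 51.3
ee_pos: [446.0, 298.6, 209.3]
ee_rot: [180.0, -0.1, 82.4]
force: [-0.2, -0.7, -0.5]
gripper_width: 54.7
gripper_force: 0.0
```

Run:
```python
from h import *
s=env.state();print(s["ee_pos"],s["force"])
W=eyes.grab_frame("wrist");cv2.imwrite("pics/w12.png",W["image"]);h=cv2.cvtColor(W["image"],cv2.COLOR_BGR2HSV)
m=cv2.inRange(h,(18,140,200),(27,255,255));m[300:]=0
c,_=cv2.findContours(m,cv2.RETR_EXTERNAL,cv2.CHAIN_APPROX_NONE);k=max(c,key=cv2.contourArea)
(u,v),r=cv2.minEnclosingCircle(k);print("knob",u,v,r,onz(W,[(u,v)],146))
m=cv2.inRange(h,(3,90,40),(14,220,160));m[290:]=0;m=cv2.morphologyEx(m,cv2.MORPH_CLOSE,np.ones((9,9)));m=cv2.morphologyEx(m,cv2.MORPH_OPEN,np.ones((9,9)))
c,_=cv2.findContours(m,cv2.RETR_EXTERNAL,cv2.CHAIN_APPROX_NONE);k=max(c,key=cv2.contourArea)
q=cv2.boxPoints(cv2.minAreaRect(k));P=onz(W,q,120);print(cv2.contourArea(k),q.tolist(),P.tolist(),P.mean(0))
# plates on rack, scene view: copper blobs with lip removed
S=eyes.grab_frame("scene");hs=cv2.cvtColor(S["image"],cv2.COLOR_BGR2HSV)
u=-np.sin(.35)*ex+np.array([0,0,np.cos(.35)])
for yr in(-70,0,70):
    f0=O+[0,0,12.5]+ey*yr+ex*.5
    pts=proj(S,[f0+a*ey+b*u+c for a,b,c in((0,95,0),(0,50,0),(-25,90,0),(25,90,0),(-36,90,0),(36,90,0),(0,108,0))]).astype(int)
    print(yr,[hs[v,w].tolist() for w,v in pts])
ticks()
```

```text
[446.  298.6 209.3] [-0.2 -0.7 -0.5]
knob 319.29730224609375 241.0 19.9698486328125 [[445.5 297.4 146. ]]
25608.5 [[188.99996948242188, 281.9999694824219], [188.99996948242188, 175.99996948242188], [448.9999084472656, 175.99996948242188], [448.9999084472656, 281.9999694824219]] [[337.94691053087695, 271.12596528650374, 120.0], [355.7140900882911, 352.68441628846443, 119.99999999999994], [546.0671638087916, 327.0643738122735, 120.0], [541.4857954608322, 243.78513289695258, 120.0]] [445.3 298.7 120. ]
-70 [[11, 175, 130], [11, 171, 128], [10, 176, 129], [11, 175, 128], [18, 152, 175], [18, 147, 172], [17, 150, 180]]
0 [[11, 173, 131], [10, 175, 130], [11, 175, 131], [11, 183, 134], [18, 149, 173], [18, 148, 174], [17, 148, 177]]
70 [[11, 177, 130], [11, 177, 128], [11, 177, 128], [11, 176, 132], [18, 149, 180], [17, 150, 173], [17, 151, 194]]
yel 4.0 (250.0, 183.5) [ 569.2 -283.9   80. ] az -166.41815365977376
red 3.0 (253.66666666666666, 183.66666666666666) [ 558.2 -287.7   70. ] az -164.29190620163683
```

Lid, plates and ring all check out. As a final check I compare the yellow line with the start picture, then hand in.

Run:
```python
from h import *
def y(im):
    d=im[175:207,228:266].astype(float); w=np.clip(np.minimum(d[...,1],d[...,2])-d[...,0]-60,0,None); v,u=np.mgrid[175:207,228:266]; w[:, 30:]=0
    w[v>188]=0
    return (w*u).sum()/w.sum(),(w*v).sum()/w.sum(),w.sum()
a=y(cv2.imread("pics/scene0.png"));b=y(eyes.grab_frame("scene")["image"]);print(a,b)
if np.hypot(a[0]-b[0],a[1]-b[1])<0.8: print(env.job_done())
```

```text
(np.float64(242.94401244167963), np.float64(182.0528771384137), np.float64(643.0)) (np.float64(240.9376731301939), np.float64(181.70914127423822), np.float64(722.0))
```

Run:
```python
from h import *
def y(im):
    d=im[179:189,246:255].astype(float); w=np.clip(np.minimum(d[...,1],d[...,2])-d[...,0]-50,0,None); v,u=np.mgrid[179:189,246:255]
    print(w.astype(int)); return (w*u).sum()/w.sum(),(w*v).sum()/w.sum(),w.sum()
a=y(cv2.imread("pics/scene0.png"));b=y(eyes.grab_frame("scene")["image"]);print(a,b)
```

```text
[[  0   0   0   0   0   0   0   0   0]
 [  0   0   0   0   0   0   0   0   0]
 [  0   0   0   0   0   0   0   0   0]
 [  0   0   0   0   0  12   0   0   0]
 [  0   0   0  26 128  77   0   0   0]
 [  0   0   0 115  60   0   0   0   0]
 [  0   0   0   0   0   0   0   0   0]
 [  0   0   0   0   0   0   0   0   0]
 [  0   0   0   0   0   0   0   0   0]
 [  0   0   0   0   0   0   0   0   0]]
[[  0   0   0   0   0   0   0   0   0]
 [  0   0   0   0   0   0   0   0   0]
 [  0   0   0   0   0   0   0   0   0]
 [  0   0   0   0   0  13   0   0   0]
 [  0   0   0   0  91  91   0   0   0]
 [  0   0   0 117  56   0   0   0   0]
 [  0   0   0   0   0   0   0   0   0]
 [  0   0   0   0   0   0   0   0   0]
 [  0   0   0   0   0   0   0   0   0]
 [  0   0   0   0   0   0   0   0   0]]
(np.float64(249.8755980861244), np.float64(183.38995215311004), np.float64(418.0)) (np.float64(249.96467391304347), np.float64(183.43478260869566), np.float64(368.0))
```

The yellow line has moved only 0.1 px since the start, so the lever is where it began (within about 2 mm). I hand in.

```bash
python3 -c "
from workcell import env
print(env.job_done())"
```

```text
the job is handed in; nothing more can be done
None
```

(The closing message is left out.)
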